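# Wind the sample lift level with its ledge

## Task

The sample cup has to be slid over onto the fixed white ledge later, so bring the lift's deck up to it. First fit the loose crank onto the lift's drive shaft, feeling for the angle at which it drops fully home over the cross key, and only then, keeping it home from there on, wind it until the metal deck is flush with the top of the white ledge. Leave the crank on the shaft, the cup standing on the deck, and the other things on the bench where they are.

Things in the scene. Friction and masses are not known exactly. Their poses are not given: they have to be found in the camera images.
- crank_hub (a point): Crank (0.33 kg, balanced), standing on the bench hub down. Point: centre of the part of its hub above the arm, where to grip it, 48 mm over the hub's underside. Hub: steel block 28 mm square, 65 mm tall, black cap. z up; x along the arm towards the grip; grip the flats facing +y and -y. Arm 16 mm wide, 22 to 32 mm over the underside; counterweight 32 mm across, 46 mm out on -x.
- crank_foot (a point): Centre of the hub's underside, axes as crank_hub. The bore opens here: 18 mm square, 62 mm deep. The hub's lowest 12 mm have four slots 11 mm wide, one in the middle of each side, that drop over the shaft's cross key. Home, this point is at collar, within 1 mm in height; while the lugs between the slots still ride on the key it stands about 9 mm higher.
- crank_grip (a point): Centre of the crank's upright red grip: a sleeve 24 mm in diameter, 50 mm tall, which revolves freely on the end of the arm, 65 mm from the hub's axis. The point is 60 mm over the hub's underside, the sleeve's top 84 mm. Axes as crank_hub (they do not turn with the sleeve).
- collar (a point): Centre of the top of the fixed steel collar (40 mm across, 70 mm over the bench) on the lift's blue gear housing; z up, y towards the deck, whose near edge is 111 mm away. The drive shaft stands on it. Turning the shaft clockwise seen from above raises the deck 16 mm a turn, anticlockwise lowers it; it is stiff (0.1 N m, 1.5 N at the grip), so the deck stays where it is left.
- shaft_tip (a point): Top of the upright drive shaft, on its axis, 40 mm over the collar. Shaft 12 mm in diameter, its top 10 mm tapered to 6 mm. A level cross key, a flat-topped bar 6 x 6 mm, 34 mm long, goes through it, centre 6 mm over the collar; its direction differs every time and is not given by these axes. The crank fits loosely, with about 0.2 rad of play either way on the key.
- deck_top (a point): Centre of the top of the lift's bare metal deck, 110 x 108 mm, 8 mm thick, which rides up a guide column and carries the cup. z up, axes as collar. It starts 21 to 41 mm below the ledge. Pushing on it does not move it.
- ledge_top (a point): Centre of the top face of the fixed white ledge, 110 x 80 mm, beside the deck with a gap of about 3 mm, on the deck's side away from the shaft. A rim 8 mm high runs along its far edge only. Its height differs every time.
- cup_mid (a point): Sample cup with yellow lid, 66 mm in diameter, 68 mm tall, 0.09 kg, standing loose on the deck; the point is its centre, half-way up, z along its axis.
- bottle_mid (a point): Bystander: brown stain bottle with white cap, 44 mm in diameter, 98 mm tall, loose on the bench; its centre.
- timer_mid (a point): Bystander: white timer with coloured buttons, 60 x 68 x 24 mm, loose on the bench; its centre.
- coverslips_mid (a point): Bystander: white and blue coverslip box, 42 x 60 x 30 mm, loose on the bench; its centre.
Mind the look-alikes: they are no part of the job. Of the things like the part that bears cup_mid, leave any that is turquoise; of the rest the larger one is meant.

How it is judged:
On the way, in this order (a step that is already met when the one before it is completed fails the run):
1. the crank sits fully home on the drive shaft (horizontal distance between crank_foot and collar below 0.006 m and z of crank_foot in the frame of collar between -0.004 and 0.004 m and angle between crank_foot's own z axis and vertical below 0.15 rad), for 0.2 s.
2. the deck has been wound up level with the ledge, the crank home on the shaft (z of deck_top in the frame of ledge_top between -0.003 and 0.003 m and z of crank_foot in the frame of collar below 0.006 m and horizontal distance between crank_foot and collar below 0.006 m), for 0.2 s.
At the end, for the whole second after the job is handed in: The deck's top is level with the ledge's top within 3 mm, the crank is fully home on the shaft (foot within 4 mm of the collar in height, 6 mm sideways, upright within 0.15 rad), and the cup stands upright on the deck (within 45 mm of its centre) (z of deck_top in the frame of ledge_top between -0.003 and 0.003 m and horizontal distance between crank_foot and collar below 0.006 m and z of crank_foot in the frame of collar below 0.004 m and angle between crank_foot's own z axis and vertical below 0.15 rad and angle between cup_mid's own z axis and vertical below 0.1 rad and horizontal distance between cup_mid and deck_top below 0.045 m and z of cup_mid in the frame of deck_top between 0.028 and 0.04 m); the robot touches nothing.
It fails at once if the cup falls over or is knocked off the deck (angle between cup_mid's own z axis and vertical above 0.4 rad or horizontal distance between cup_mid and deck_top above 0.06 m).
It fails at once if the stain bottle is disturbed (distance of bottle_mid from where it was at the start of the episode above 0.03 m).
It fails at once if the timer is disturbed (distance of timer_mid from where it was at the start of the episode above 0.03 m).
It fails at once if the coverslip box is disturbed (distance of coverslips_mid from where it was at the start of the episode above 0.03 m).
It fails at once if the lift is wound, by over 6 mm, without the crank being home on the shaft, or the crank comes off again after that (distance of deck_top from where it was at the start of the episode above 0.006 m and (z of crank_foot in the frame of collar above 0.007 m or horizontal distance between crank_foot and collar above 0.012 m)).
It also fails if it takes over 64 s, if anything falls off the work surface, if the arm or the gripper's body presses on something with over 40 N, if the wrist force passes 120 N, or if a joint passes its speed limit or range.

## Robot

A 7-joint arm with a two-finger parallel gripper is mounted at the origin on a cart in front of the work surface, level with it; the furniture and walls round the work are solid. World frame = base frame: x ahead of the robot, y to its left, z up, the work surface at z = 0. Lengths are in m, angles in rad, forces in N, time in s.
With the tool pointing down it reaches from about 0.4 to 0.85 m from the base axis. Payload 10.4 kg.
Tool frame: the origin (TCP) lies between the finger pads; the fingertips stand manip.finger_overhang ahead of it and the grasp point (between the pads) lies 11 mm behind it (manip.finger_overhang is the distance from the TCP to the fingertips, in m); x points along the fingers, z is the direction in which the jaws open and shut, and the axes are right-handed (so a half turn about x gives the same grasp; the last joint's range is limited). The gripper opens to 85 mm and grips with 20 to 120 N. Pads are 22 mm wide; open, the fingers measure 114 mm over their backs; the gripper's body (76 mm by 85 mm) begins 54 mm behind the grasp point. The pads swing forward as they close: fully open they stand 13 mm farther back than shut.
Start: joints at [1.092, 0.332, -0.065, 1.46, 0.022, 1.35, -0.088], TCP at [0.275, -0.561, 0.239] pointing down, gripper open.
Joint ranges: [-2.6, 2.6], [-0.5, 2.12], [-1.47, 1.34], [0.16, 2.42], [-1.27, 4.41], [0.06, 2.06], [-2.6, 2.6]. Speed limits (rad/s): [2.22, 2.22, 2.79, 2.79, 3.14, 3.14, 3.14].

## Interface

Orientations are given as a unit quaternion [x, y, z, w].
In Python, from workcell import get_obs, camera, workorder, manip gives the robot as it stands. The module is installed in compiled form; this text tells all that it offers.
- The arm moves only by the tool play_rows, never from a script. Its argument "increments" is text: rows parted by semicolons, each of 4 numbers parted by spaces: the shift along the tool's x, y, z in m, then the turn about the tool's x in rad. A call has 1 to 20 rows; each row shifts and turns the pose as measured when the row begins, along the tool's axes as they then stand; what a row does not reach is not made up. A row lasts 1/10 s, in which the tool goes at most 50 mm and 8.59 degrees, less where a joint would pass 70% of its speed; a pose out of reach is approached as far as the arm can. A call is refused whole if a number of a shift passes 0.05 or a number of a turn 0.15, either way. A call with a gripper value outside its range is refused whole. "hand" is the gripper command: -1 is fully open, 1 is shut, values between are in proportion, set as the call begins (left out, the last holds). The fingers move at their own pace and stop on an object; "squeeze" is the grip in N (left out, the last holds). Time passes only in rows, so rows that do not move let the fingers close. It gives the time, the measured TCP pose, the force and the opening at its end, in the units of the state.
- get_obs(): the state, without advancing time (a new reading comes with each control period).
- camera(name): name is "scene" or "top" or "wrist"; returns a dict with "img" (400x640x3 uint8, blue, green, red), "fov_y" (degrees; the focal length in pixels is half the picture's height over the tangent of half this angle, whatever the lens; pixels are square), "cx", "cy" (the principal point, pixels), "R" (3x3) and "t" (3): a world point X has camera coordinates R X + t; the wrist camera has in their place "tool_from_camera" (4x4, takes a point from camera to tool coordinates, whose origin is the TCP and whose axes are the tool frame's). Camera axes: x right, y down, z forward; pixel columns grow to the right and rows downward; lengths in m; the calibration is good to about 2 mm. A picture is of the moment at which its call begins: read the wrist's pose just before it. There is no depth.
- workorder.hand_in(): hands the job in, once; it reports no verdict.
The state is a dict: "clock": time; "joint_pos": joint angles; "joint_velocities": joint speeds; "tau": joint torques, N m; "position": TCP position; "ee_rot": TCP orientation; "ft_force": force on the tool from outside, world axes, zero at the start; "torque": the same for the moment, N m; "grip_width": opening from 0.0 (shut) to 1.0 (fully open).
Only numpy, scipy, OpenCV 4.12 (cv2) and the standard library are available. Lean on these libraries where they do the work, as an engineer would, in place of code of your own. Each camera call takes 0.05 s, during which the arm holds its last target.

## Working session

There is one attempt and no reset: what is moved stays moved. The work goes in short steps, Python scripts to look and compute and a tool call to move; the robot and the scene stay as the last step left them, time stands still between calls to the robot, and variables do not carry over. Pictures are saved under pics/ and viewed, and the job is handed in when it is done.

Besides the shell and the picture viewer there is one more tool, called after "Emit:" as name(argument=value, ...), one argument or row to a line, values as JSON. play_rows: Moves the arm, as the interface text tells. Its arguments: {"type":"object","properties":{"increments":{"type":"string"},"hand":{"type":"number"},"squeeze":{"type":"number"}},"required":["increments"]}

```bash
mkdir -p pics
cat > h.py <<'E'
import numpy as np, cv2, json
from workcell import get_obs, camera, workorder, manip
def snap(name,fn):
    c=camera(name); cv2.imwrite('pics/'+fn+'.png',c['img']); 
    d={k:(np.array(v).tolist()) for k,v in c.items() if k!='img'}
    json.dump(d,open('pics/'+fn+'.json','w')); return c
E
python3 - <<'E'
from h import *
o=get_obs(); print(o); print(manip.finger_overhang)
for n in ['scene','top','wrist']:
    c=snap(n,n+'0'); print({k:v for k,v in c.items() if k!='img'})
E
```

```text
{'clock': 0.0, 'joint_pos': array([ 1.09239575,  0.33284303, -0.06474005,  1.46094108,  0.0216246 ,
        1.34988561, -0.08851197]), 'joint_velocities': array([-0.00038986,  0.00082304,  0.00030452, -0.00051223, -0.00069706,
        0.00106593, -0.00045308]), 'tau': array([-3.70442058e-04, -6.25450158e+01,  4.91477083e-02, -3.91615319e+01,
        1.62951113e-02,  9.73867136e-03,  1.53301257e-04]), 'position': array([ 0.27496538, -0.56086551,  0.23853415]), 'ee_rot': array([ 0.37432463,  0.60047498, -0.37385415,  0.59961984]), 'ft_force': array([ 0.20073231,  0.52683915, -0.22187862]), 'torque': array([0.00842056, 0.0236102 , 0.02559772]), 'grip_width': 1.0004204515765458}
0.008
{'fov_y': 43.069009402619, 'cx': 319.56434285367817, 'cy': 198.32347881189494, 'R': array([[-0.61015021, -0.79216144,  0.01403488],
       [-0.44830823,  0.3305884 , -0.83050048],
       [ 0.65325069, -0.51302199, -0.55684107]]), 't': array([0.57213874, 0.21874137, 1.5784419 ])}
{'fov_y': 44.04794954665555, 'cx': 311.7594449035076, 'cy': 196.7450605391571, 'R': array([[-0.01687263, -0.99985019,  0.0038606 ],
       [-0.99321292,  0.01631597, -0.11516024],
       [ 0.11508   , -0.00577745, -0.99333943]]), 't': array([0.34479682, 0.55010143, 1.27759816])}
{'fov_y': 70.2623206037149, 'cx': 319.69980535927226, 'cy': 204.55206692851988, 'tool_from_camera': array([[ 8.04581468e-04, -2.84133908e-01,  9.58784269e-01,
        -1.34775456e-01],
       [ 4.17086141e-04, -9.58784401e-01, -2.84134297e-01,
         7.30632468e-02],
       [ 9.99999589e-01,  6.28504821e-04, -6.52911846e-04,
        -8.97005668e-04],
       [ 0.00000000e+00,  0.00000000e+00,  0.00000000e+00,
         1.00000000e+00]])}
```

View pics/scene0.png

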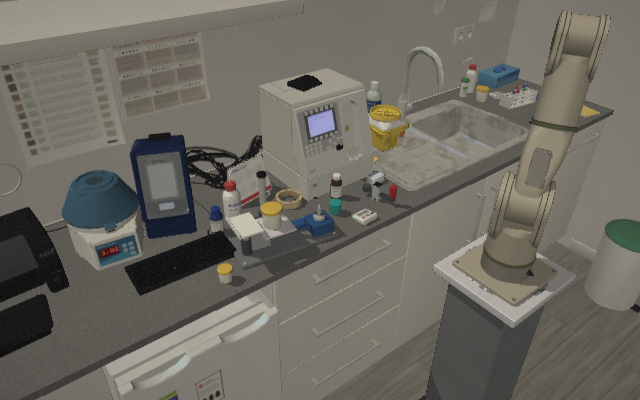

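View pics/top0.png

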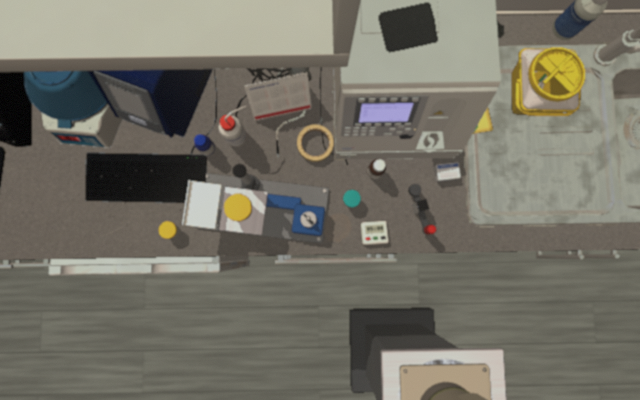

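View pics/wrist0.png

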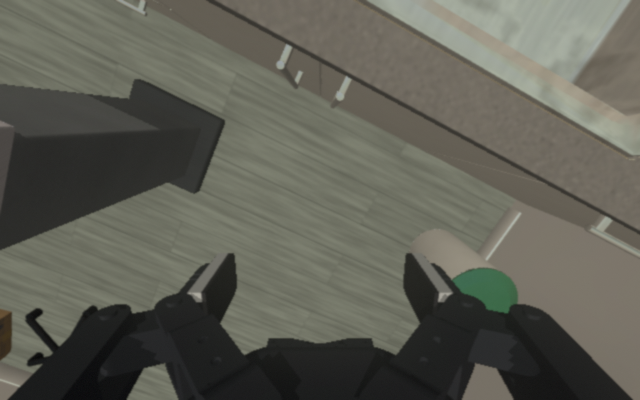

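Run:
```python
from h import *
i=cv2.imread('pics/top0.png'); cv2.imwrite('pics/topc.png',cv2.resize(i[140:265,150:470],(800,312),interpolation=cv2.INTER_CUBIC))
c=i[140:265,280:470]; cv2.imwrite('pics/topc2.png',cv2.resize(c,(790,520),interpolation=cv2.INTER_CUBIC))
i=cv2.imread('pics/scene0.png'); cv2.imwrite('pics/scenec.png',cv2.resize(i[160:280,210:410],(800,480),interpolation=cv2.INTER_CUBIC))
```

```text
(no output)
```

View pics/topc.png

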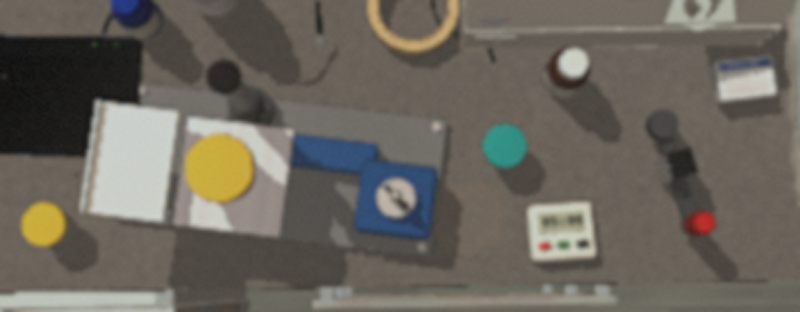

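View pics/topc2.png

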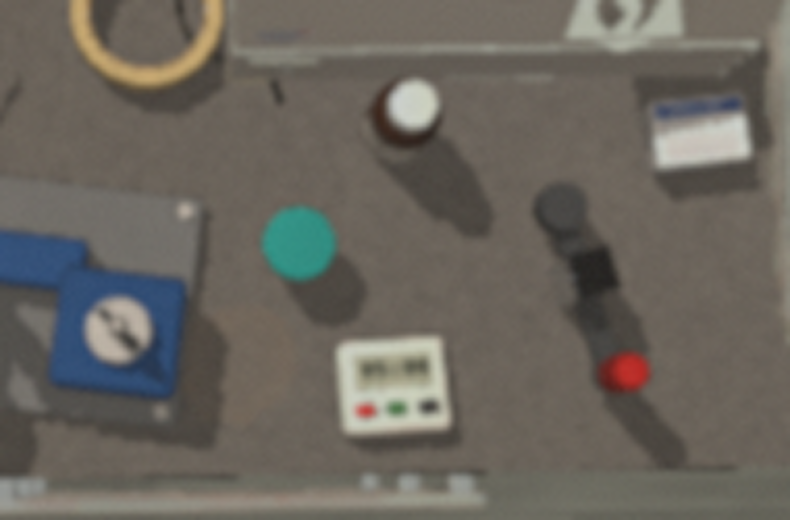

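View pics/scenec.png

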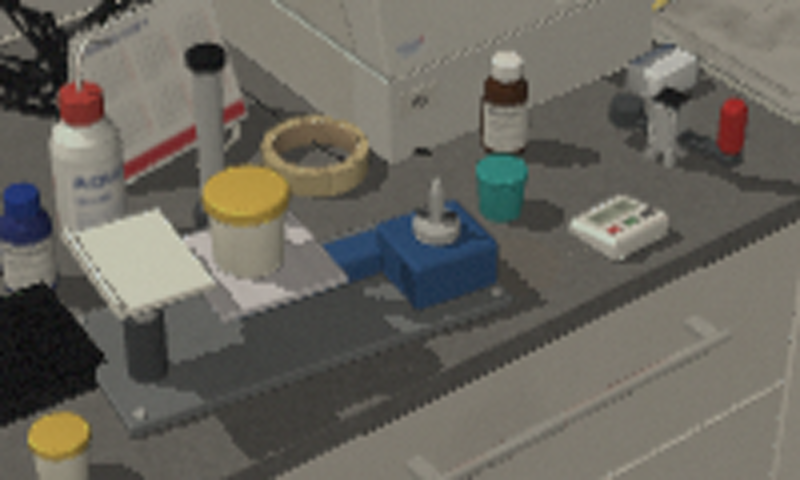

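```bash
cat >> h.py <<'E'
def ray(fn,u,v,pose=None):
    d=json.load(open('pics/'+fn+'.json')); f=200/np.tan(np.radians(d['fov_y'])/2)
    r=np.array([(u-d['cx'])/f,(v-d['cy'])/f,1.0])
    if 'R' in d:
        R=np.array(d['R']);t=np.array(d['t']); return -R.T@t, R.T@r
    T=np.array(d['tool_from_camera']); from scipy.spatial.transform import Rotation as Ro
    W=Ro.from_quat(d['rot']).as_matrix(); p=np.array(d['pos'])
    return p+W@T[:3,3], W@T[:3,:3]@r
def atz(fn,u,v,z):
    o,d=ray(fn,u,v); return (o+d*(z-o[2])/d[2]).round(4)
def tri(*a):
    A=np.zeros((3,3));b=np.zeros(3)
    for fn,u,v in a:
        o,d=ray(fn,u,v); d/=np.linalg.norm(d); P=np.eye(3)-np.outer(d,d); A+=P;b+=P@o
    X=np.linalg.solve(A,b); return X.round(4)
def wsnap(fn):
    o=get_obs(); c=snap('wrist',fn); d=json.load(open('pics/'+fn+'.json')); d['pos']=o['position'].tolist(); d['rot']=o['ee_rot'].tolist(); json.dump(d,open('pics/'+fn+'.json','w'));return o
def tool():
    from scipy.spatial.transform import Rotation as Ro
    o=get_obs(); W=Ro.from_quat(o['ee_rot']).as_matrix()
    print('t',round(float(o['clock']),2),'p',o['position'].round(4),'\nW',W.round(3).tolist(),'\nF',o['ft_force'].round(1),'T',o['torque'].round(2),'w',round(float(o['grip_width']),3),'q',np.array(o['joint_pos']).round(2))
    return o,W
E
python3 - <<'E'
from h import *
k=790/190; P=lambda u,v:(280+u/k,140+v/k)
for n,u,v,z in [('hub',596,271,.065),('red',630,370,.084),('weight',560,208,.032),('collar',118,330,.07),('timer',395,388,.024),('bottle',413,105,.098),('turq',300,243,.05),('box',700,135,.03)]:
    print(n,atz('top0',*P(u,v),z))
Q=lambda u,v:(150+u/2.5,140+v/2.5)
for n,u,v,z in [('cup',219,168,.16),('col',224,76,.2),('deckcorner',292,128,.08),('deckc2',280,237,.08)]: print(n,atz('top0',*Q(u,v),z))
S=lambda u,v:(210+u/4,160+v/4)
print('tip',tri(('scene0',*S(436,180)),('top0',*P(118,325))))
print('hub',tri(('scene0',*S(670,96)),('top0',*P(596,271))))
print('red',tri(('scene0',*S(736,103)),('top0',*P(630,370))))
print('cuplid',tri(('scene0',*S(247,188)),('top0',*Q(219,168))))
print('col',tri(('scene0',*S(205,52)),('top0',*Q(224,76))))
# ledge corners
print('ledge', [tri(('scene0',*S(*a)),('top0',*Q(*b))) for a,b in [((213,282),(166,222)),((155,212),(181,108)),((66,232),(98,102)),((132,310),(82,212))]])
print('deck', [tri(('scene0',*S(*a)),('top0',*Q(*b))) for a,b in [((348,283),(280,237)),((292,212),(292,128))]])
tool()
E
```

```text
hub [0.5253 0.0489 0.065 ]
red [0.4628 0.0352 0.084 ]
weight [0.5691 0.0624 0.032 ]
collar [0.4932 0.3454 0.07  ]
timer [0.4567 0.1702 0.024 ]
bottle [0.6254 0.1636 0.098 ]
turq [0.5474 0.2304 0.05  ]
box [ 0.6151 -0.0298  0.03  ]
cup [0.5187 0.513  0.16  ]
col [0.6004 0.5026 0.2   ]
deckcorner [0.5662 0.4503 0.08  ]
deckc2 [0.4555 0.4631 0.08  ]
tip [0.4938 0.3456 0.108 ]
hub [0.5259 0.0487 0.0623]
red [0.4618 0.0333 0.0815]
cuplid [0.5187 0.5131 0.1555]
col [0.5944 0.4978 0.2357]
ledge [array([0.4717, 0.5724, 0.1195]), array([0.584 , 0.5579, 0.1139]), array([0.5884, 0.6359, 0.126 ]), array([0.4779, 0.647 , 0.1257])]
deck [array([0.4553, 0.4629, 0.0791]), array([0.5636, 0.4471, 0.0795])]
t 0.15 p [ 0.275  -0.5609  0.2387] 
W [[-0.001, 0.898, 0.44], [0.001, 0.44, -0.898], [-1.0, -0.0, -0.001]] 
F [-0.5  0.1 -0. ] T [-0.02  0.01 -0.01] w 1.004 q [ 1.09  0.33 -0.06  1.46  0.02  1.35 -0.09]
```

Emit:
play_rows(
  increments="0 0.035 -0.031 0;0 0.035 -0.031 0;0 0.035 -0.031 0;0 0.035 -0.031 0;0 0.035 -0.031 0;0 0.035 -0.031 0;0 0.035 -0.031 0;0 0.035 -0.031 0;0 0.035 -0.031 0;0 0.035 -0.031 0;0 0.035 -0.031 0;0 0.035 -0.031 0;0 0.035 -0.031 0;0 0 0 0.12;0 0 0 0.11",
  hand=-1,
)

```text
clock: 1.65
position: [0.5114, 0.0245, 0.2349]
ee_rot: [0.442, 0.553, -0.443, 0.55]
ft_force: [0.6, -0.4, -0.1]
grip_width: 1.002
```

Run:
```python
from h import *
wsnap('w1'); tool()
```

```text
t 1.7 p [0.5113 0.0251 0.235 ] 
W [[-0.004, 0.978, 0.21], [0.003, 0.21, -0.978], [-1.0, -0.003, -0.004]] 
F [ 0.4  0.4 -0.6] T [0.05 0.01 0.03] w 0.997 q [ 0.41  0.13 -0.59  1.73  0.07  1.3  -1.55]
```

View pics/w1.png

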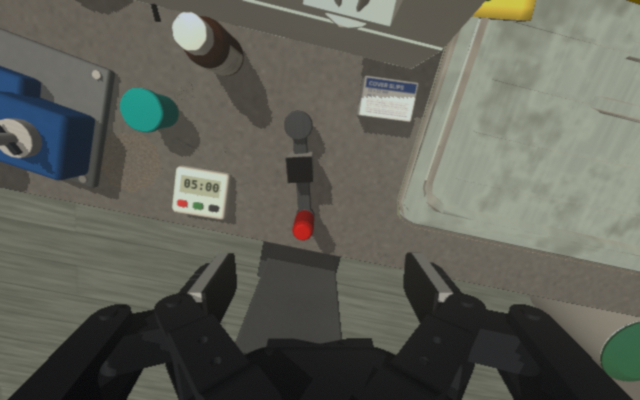

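Run:
```python
from h import *
i=cv2.imread('pics/w1.png'); cv2.imwrite('pics/w1c.png',cv2.resize(i[100:250,240:360],(640,800),interpolation=cv2.INTER_CUBIC)[:600])
cv2.imwrite('pics/w1d.png',cv2.resize(i[100:180,0:80],(600,600),interpolation=cv2.INTER_CUBIC))
```

```text
(no output)
```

View pics/w1c.png

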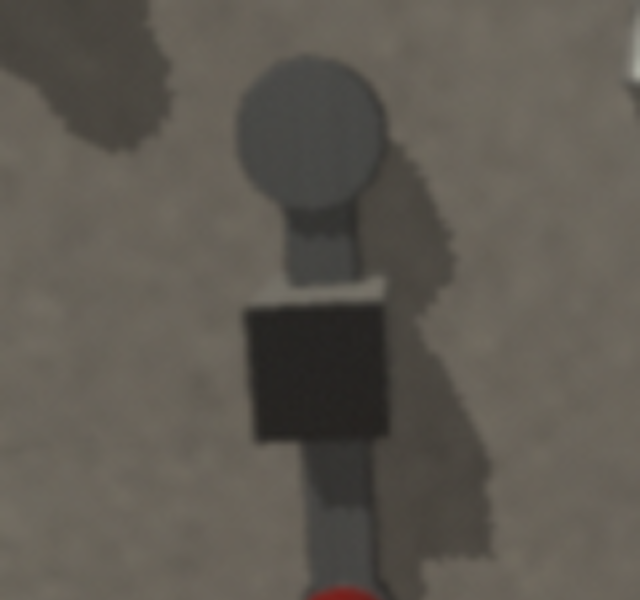

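View pics/w1d.png

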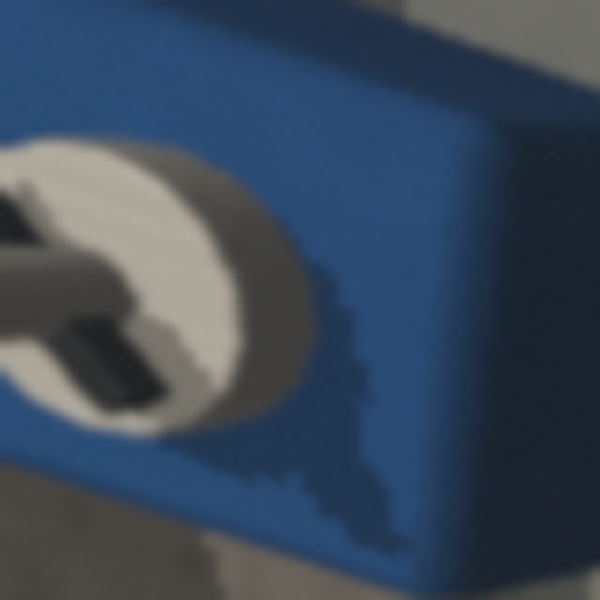

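Emit:
play_rows(
  increments="0 0 0 -0.15;0 0 0 -0.15;0 0 0 -0.15;0 0 0 -0.15;0 0 0 -0.15;0 0 0 -0.15;0 0 0 -0.15;0 0 0 -0.15;0 0 0 -0.15;0 0 0 -0.15;0 0 0 -0.15;0 0 0 -0.15;0 0 0 -0.15;0 0 0 -0.15;0 0 0 -0.15;0 0 0 -0.15;0 0 0 -0.15;0 0 0 -0.15;0 0 0 -0.15;0 0 0 -0.15",
)

```text
clock: 3.7
position: [0.5077, 0.0177, 0.232]
ee_rot: [-0.517, 0.483, 0.522, 0.477]
ft_force: [0.0, -0.3, -0.2]
grip_width: 1.003
```

Run:
```python
from h import *
tool()
P=lambda u,v:(240+u*120/640,100+v*150/800)
```

```text
t 3.7 p [0.5077 0.0177 0.232 ] 
W [[-0.01, -0.997, -0.078], [-0.001, -0.078, 0.997], [-1.0, 0.01, -0.0]] 
F [ 0.  -0.3 -0.2] T [ 0.01  0.01 -0.01] w 1.003 q [ 0.64  0.16 -0.83  1.73  0.12  1.31  1.43]
```

Run:
```python
from h import *
P=lambda u,v:(240+u*120/640,100+v*150/800)
c=[atz('w1',*P(*a),.065) for a in [(245,310),(388,300),(388,437),(256,440)]]
print(c, np.mean(c,axis=0)); d=c[1]-c[0]+c[2]-c[3]; print('hub dir az',np.arctan2(d[1],d[0]),np.linalg.norm(d)/2); d=c[3]-c[0]+c[2]-c[1];print(np.arctan2(d[1],d[0]),np.linalg.norm(d)/2)
w=atz('w1',*P(311,132),.04);print('weight .04?',atz('w1',*P(311,132),.032),w)
print('red',atz('w1',303,217,.084))
K=lambda u,v:(u/7.5,100+v/7.5)
a=atz('w1',*K(140,395),.079);b=atz('w1',*K(10,210),.079);print('key',a,b,np.arctan2(*(a-b)[[1,0]]))
a=atz('w1',*K(165,390),.079);b=atz('w1',*K(70,320),.079);print('keyedge',np.arctan2(*(a-b)[[1,0]]))
```

```text
[array([0.5359, 0.0686, 0.065 ]), array([0.5441, 0.0411, 0.065 ]), array([0.5168, 0.0353, 0.065 ]), array([0.5103, 0.0615, 0.065 ])] [0.526775 0.051625 0.065   ]
hub dir az -1.3035990983413126 0.027837833967462346
-2.9024045716207962 0.027225080348825446
weight .04? [0.5713 0.0647 0.032 ] [0.5715 0.0642 0.04  ]
red [0.4815 0.0378 0.084 ]
key [0.4846 0.3334 0.079 ] [0.506  0.3482 0.079 ] -2.536534134817696
keyedge -2.1036402144142867
```

Emit:
play_rows(
  increments="0 0 0 -0.09;0 0 0 -0.09;0 -0.025 0.027 0;0.04 0 0 0;0.04 0 0 0;0.03 0 0 0;0 0 0 0",
)

```text
clock: 4.4
position: [0.5242, 0.0474, 0.1188]
ee_rot: [-0.564, 0.427, 0.567, 0.422]
ft_force: [0.2, -0.6, -0.1]
grip_width: 1.002
```

Run:
```python
from h import *
wsnap('w2'); o,W=tool()
d=np.array([.526,.0505,.037])-o['position']; print('tooldelta',(W.T@d).round(4),'zaz',np.arctan2(W[1,2],W[0,2]))
```

```text
t 4.45 p [0.5254 0.0477 0.1209] 
W [[-0.006, -0.96, -0.28], [-0.003, -0.28, 0.96], [-1.0, 0.006, -0.001]] 
F [0.7 0.3 0.3] T [ 0.01  0.03 -0.03] w 1.0 q [ 0.54  0.34 -0.83  1.82  0.28  1.11  1.46]
tooldelta [ 0.0839 -0.0019  0.0026] zaz 1.8547298150706193
```

View pics/w2.png

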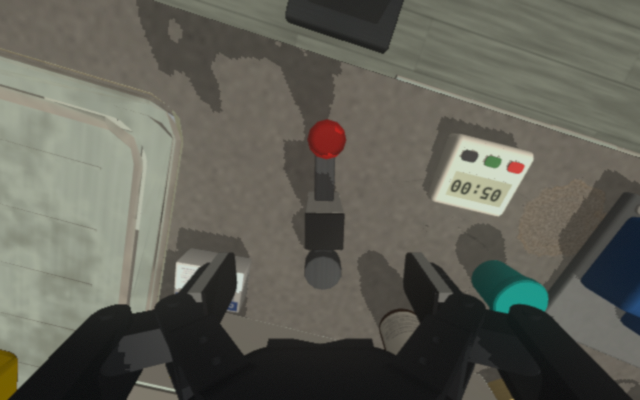

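Emit:
play_rows(
  increments="0.02 -0.001 0.0015 0;0.025 -0.001 0.001 0;0.025 0 0 0;0.012 0 0 0;0 0 0 0",
)

```text
clock: 4.95
position: [0.533, 0.0495, 0.0464]
ee_rot: [0.569, -0.423, -0.563, -0.424]
ft_force: [0.3, -0.2, 0.5]
grip_width: 0.999
```

Run:
```python
from h import *
wsnap('w3'); o,W=tool()
d=np.array([.526,.0505,.037])-o['position']; print('tooldelta',(W.T@d).round(4),'zaz',np.arctan2(W[1,2],W[0,2]))
```

```text
t 5.0 p [0.5334 0.0496 0.0472] 
W [[0.008, -0.96, -0.281], [-0.004, -0.281, 0.96], [-1.0, -0.007, -0.006]] 
F [0.8 0.5 0.2] T [-0.02 -0.02 -0.  ] w 0.998 q [ 0.48  0.45 -0.78  1.87  0.38  0.97  1.39]
tooldelta [0.0102 0.007  0.003 ] zaz 1.8561147705568697
```

View pics/w3.png

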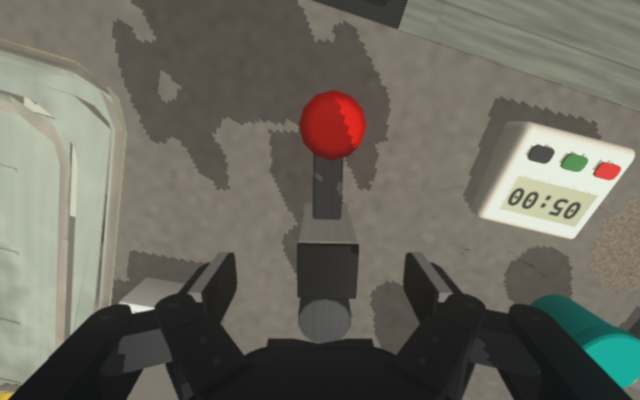

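Emit:
play_rows(
  increments="0.006 0.007 0.003 0;0.005 0 0 0;0 0 0 0",
)

```text
clock: 5.3
position: [0.5275, 0.0505, 0.039]
ee_rot: [0.571, -0.422, -0.561, -0.425]
ft_force: [0.2, -0.2, 0.4]
grip_width: 1.001
```

Emit:
play_rows(
  increments="0 0 0 0;0 0 0 0;0 0 0 0;0 0 0 0;0 0 0 0;0 0 0 0",
  hand=1,
  squeeze=60,
)

```text
clock: 5.9
position: [0.5282, 0.0507, 0.0402]
ee_rot: [0.571, -0.422, -0.561, -0.426]
ft_force: [-0.5, 0.4, 0.3]
grip_width: 0.322
```

Run:
```python
from h import *
wsnap('w4'); o,W=tool()
print('zaz',np.arctan2(W[1,2],W[0,2]))
```

```text
t 5.95 p [0.5282 0.0507 0.0402] 
W [[0.015, -0.959, -0.281], [-0.005, -0.281, 0.96], [-1.0, -0.013, -0.008]] 
F [-2.   0.5  0.7] T [0.12 0.16 0.04] w 0.315 q [ 0.48  0.44 -0.78  1.89  0.39  0.95  1.38]
zaz 1.8560295527050883
```

View pics/w4.png

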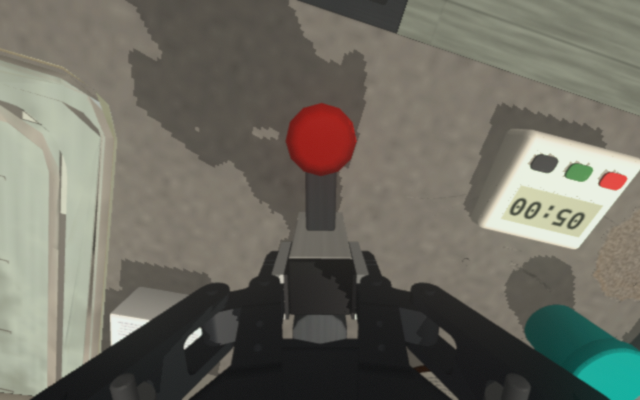

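Emit:
play_rows(
  increments="-0.03 0 0 0;-0.05 0 0 0;-0.05 0 0 0;-0.02 0 0 0;0 -0.007 0.04 0;0 -0.007 0.04 0;0 -0.007 0.04 0;0 -0.007 0.04 0;0 -0.007 0.04 0;0 -0.007 0.04 0;0 0 0 0",
)

```text
clock: 7.05
position: [0.4946, 0.2979, 0.1884]
ee_rot: [0.567, -0.427, -0.562, -0.425]
ft_force: [-1.5, -0.1, -3.4]
grip_width: 0.318
```

Run:
```python
from h import *
wsnap('w5'); o,W=tool(); snap('top','top5'); snap('scene','scene5')
print('zaz',np.arctan2(W[1,2],W[0,2]))
i=cv2.imread('pics/top5.png'); cv2.imwrite('pics/top5c.png',cv2.resize(i[150:270,170:370],(800,480),interpolation=cv2.INTER_CUBIC))
i=cv2.imread('pics/scene5.png'); cv2.imwrite('pics/scene5c.png',cv2.resize(i[140:280,210:410],(800,560),interpolation=cv2.INTER_CUBIC))
```

```text
t 7.1 p [0.4957 0.295  0.188 ] 
W [[0.004, -0.962, -0.272], [-0.008, -0.272, 0.962], [-1.0, -0.001, -0.009]] 
F [-0.5 -1.2 -4.2] T [-0.03  0.01  0.  ] w 0.32 q [ 0.12  0.41 -0.93  1.62  0.35  1.29  0.98]
zaz 1.8464597606690871
```

View pics/w5.png

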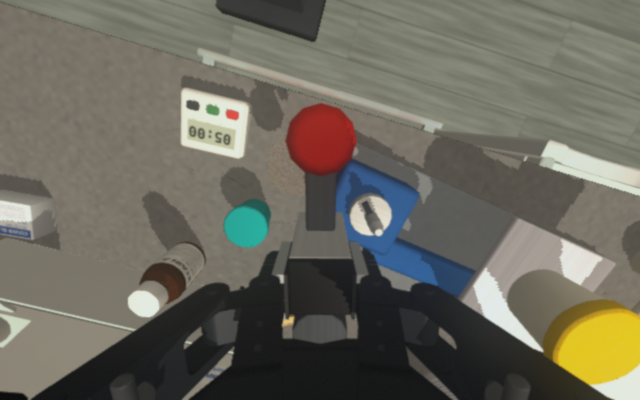

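View pics/top5c.png

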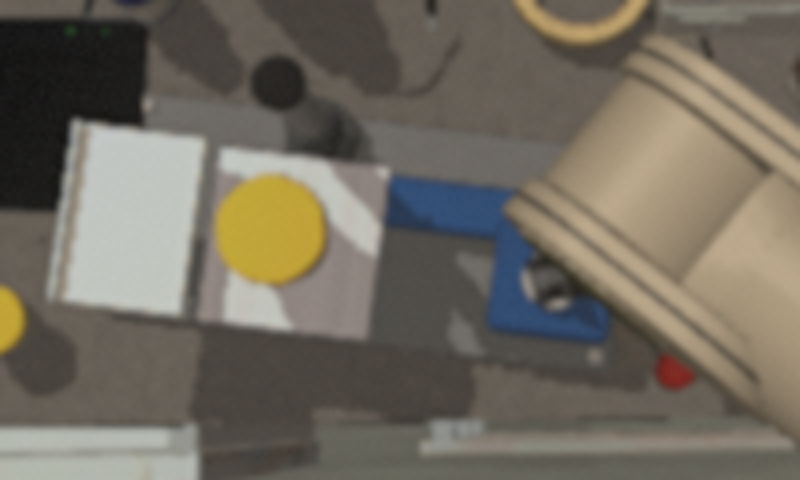

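View pics/scene5c.png

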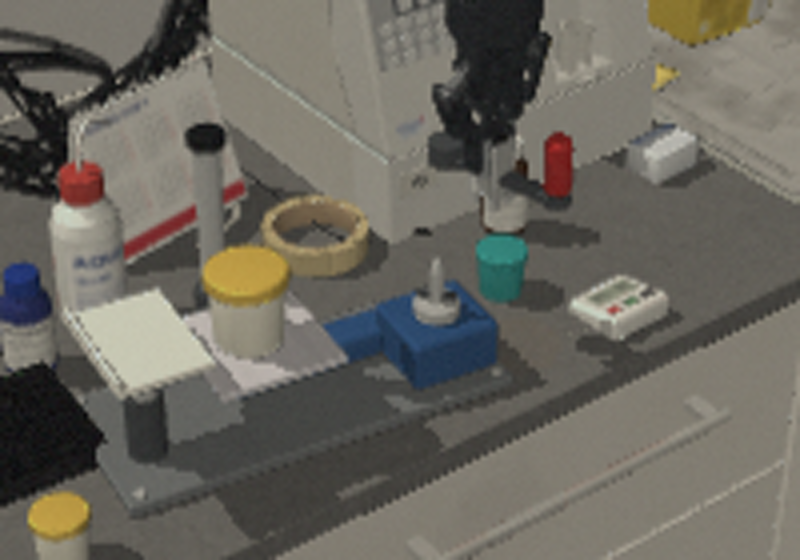

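Run:
```python
from h import *
i=cv2.imread('pics/w5.png'); cv2.imwrite('pics/w5c.png',cv2.resize(i[185:245,335:415],(800,600),interpolation=cv2.INTER_CUBIC))
```

```text
(no output)
```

View pics/w5c.png

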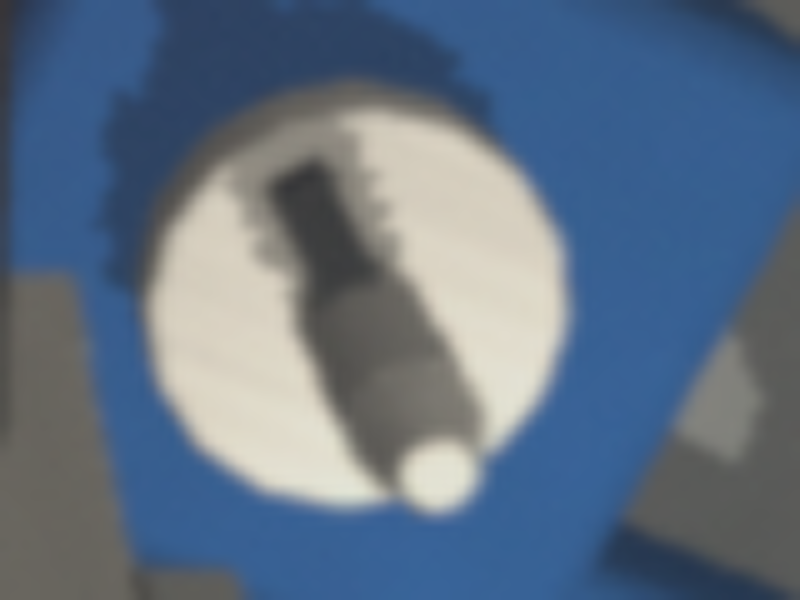

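Run:
```python
from h import *
K=lambda u,v:(335+u/10,185+v/10)
print('collar',atz('w5',*K(362,308),.07),'tip',atz('w5',*K(440,475),.11))
az=lambda a,b:np.arctan2(*(b-a)[[1,0]])
for p,q in [((298,175),(379,346)),((275,195),(312,285)),((325,165),(378,270))]:
    a=az(atz('w5',*K(*p),.079),atz('w5',*K(*q),.079)); print('key az',a, 'mod90',a%(np.pi/2))
ki=lambda u,v:(170+u/4,150+v/4)
sc=lambda u,v:(210+u/4,140+v/4)
o,W=tool()
print('zaz mod90',np.arctan2(W[1,2],W[0,2])%(np.pi/2))
# ledge/deck heights
print('ledge', [tri(('scene5',*sc(*a)),('top5',*ki(*b))) for a,b in [((213,362),(185,317)),((155,292),(206,140))]])
print('deck', [tri(('scene5',*sc(*a)),('top5',*ki(*b))) for a,b in [((348,358),(367,338)),((292,292),(389,170))]])
```

```text
collar [0.4951 0.3488 0.07  ] tip [0.4958 0.3486 0.11  ]
key az 0.7385574504814794 mod90 0.7385574504814794
key az 0.6933513145340433 mod90 0.6933513145340433
key az 0.7727406115633978 mod90 0.7727406115633978
t 7.2 p [0.4976 0.2911 0.188 ] 
W [[0.005, -0.964, -0.267], [-0.011, -0.267, 0.964], [-1.0, -0.002, -0.011]] 
F [ 0.6 -0.1 -4.1] T [-0.07 -0.02  0.01] w 0.316 q [ 0.13  0.41 -0.93  1.62  0.35  1.29  0.98]
zaz mod90 0.2702761364075359
ledge [array([0.4707, 0.5728, 0.1203]), array([0.5793, 0.5599, 0.1174])]
deck [array([0.4557, 0.4629, 0.0838]), array([0.5611, 0.447 , 0.0807])]
```

Emit:
play_rows(
  increments="0 0 0 -0.115;0 0 0 -0.115;0 0 0.0 -0.115;0 0 0 -0.115;0 -0.018 0.021 0;0 -0.018 0.02 0;0 0 0 0;0 0 0 0",
)

```text
clock: 8.0
position: [0.5038, 0.3303, 0.1839]
ee_rot: [0.649, -0.296, -0.641, -0.283]
ft_force: [-0.3, -0.7, -4.1]
grip_width: 0.319
```

Run:
```python
from h import *
wsnap('w6'); o,W=tool(); snap('scene','scene6'); snap('top','top6')
print('zaz mod90',np.arctan2(W[1,2],W[0,2])%(np.pi/2))
print('hub w2',atz('w2',324,231,.065))
d=np.array([.4945,.347,0])-o['position'];print((W.T@d).round(4))
i=cv2.imread('pics/top6.png'); cv2.imwrite('pics/top6c.png',cv2.resize(i[150:270,170:370],(800,480),interpolation=cv2.INTER_CUBIC))
i=cv2.imread('pics/scene6.png'); cv2.imwrite('pics/scene6c.png',cv2.resize(i[140:280,210:410],(800,560),interpolation=cv2.INTER_CUBIC))
```

```text
t 8.05 p [0.5037 0.3303 0.184 ] 
W [[0.004, -0.747, -0.664], [-0.021, -0.664, 0.747], [-1.0, 0.011, -0.018]] 
F [-0.1  0.1 -3.2] T [ 0.04  0.01 -0.02] w 0.323 q [ 0.07  0.51 -0.99  1.55  0.45  1.33  1.33]
zaz mod90 0.7266656527505448
hub w2 [0.5263 0.0524 0.065 ]
[ 0.1835 -0.0062  0.022 ]
```

View pics/w6.png

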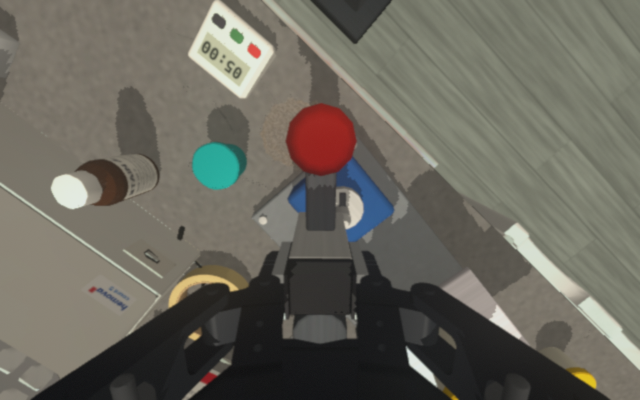

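View pics/scene6c.png

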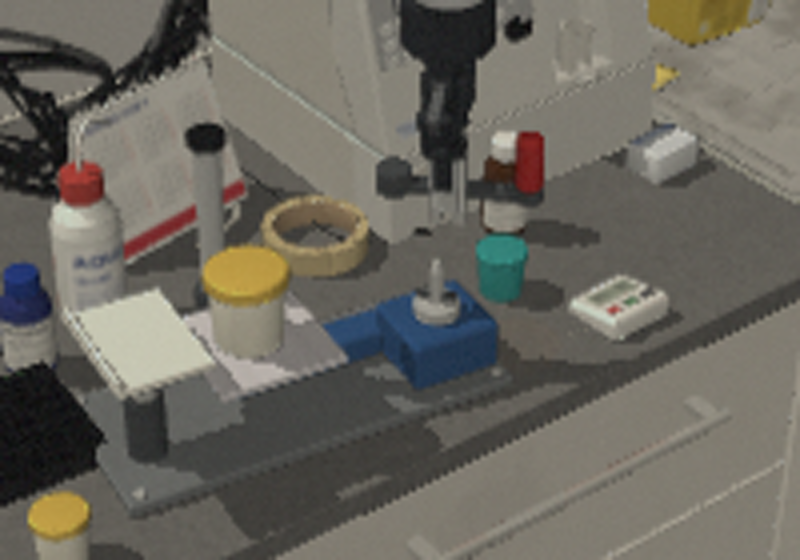

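Run:
```python
from h import *
i=cv2.imread('pics/w6.png'); cv2.imwrite('pics/w6c.png',cv2.resize(i[170:240,300:400],(800,560),interpolation=cv2.INTER_CUBIC))
```

```text
(no output)
```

View pics/w6c.png

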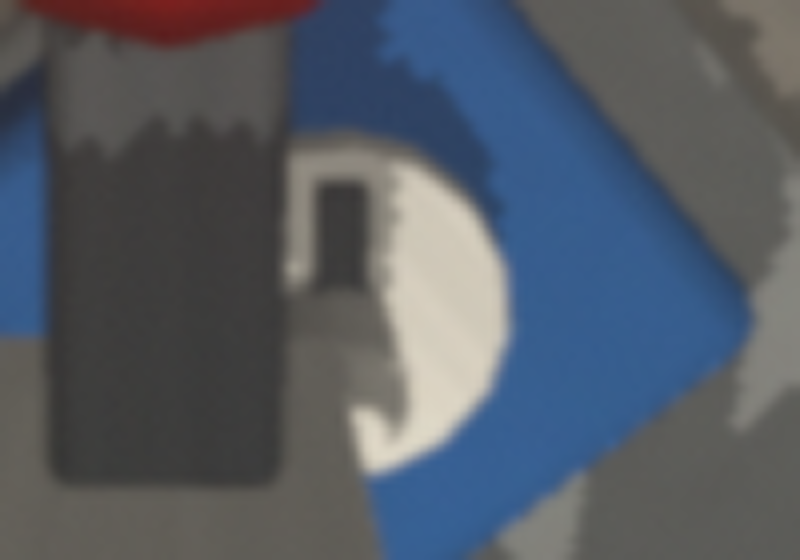

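Run:
```python
from h import *
from scipy.spatial.transform import Rotation as Ro
c=atz('w6',342.7,208.5,.07); print(c, 'key end az check')
d=json.load(open('pics/w6.json'));W=Ro.from_quat(d['rot']).as_matrix()
for t in (c,np.array([.4945,.347,.07])): print((W.T@(t-np.array(d['pos']))).round(4))
```

```text
[0.4943 0.3483 0.07  ] key end az check
[ 0.1134 -0.0061  0.0219]
[ 0.1135 -0.0054  0.0208]
```

Emit:
play_rows(
  increments="0 -0.004 0.011 0;0 -0.004 0.01 0;0 0 0 0;0 0 0 0",
)

```text
clock: 8.55
position: [0.4955, 0.3518, 0.1839]
ee_rot: [0.649, -0.297, -0.64, -0.284]
ft_force: [0.0, 0.3, -3.4]
grip_width: 0.316
```

Run:
```python
from h import *
wsnap('w7'); o,W=tool(); snap('scene','scene7')
d=np.array([.4943,.348,.07])-o['position'];print((W.T@d).round(4))
i=cv2.imread('pics/scene7.png'); cv2.imwrite('pics/scene7c.png',cv2.resize(i[160:260,270:370],(600,600),interpolation=cv2.INTER_CUBIC))
```

```text
t 8.6 p [0.4953 0.3519 0.184 ] 
W [[0.005, -0.749, -0.663], [-0.022, -0.663, 0.748], [-1.0, 0.011, -0.019]] 
F [-1.6 -0.2 -2.7] T [ 0.11  0.02 -0.05] w 0.32 q [ 0.03  0.52 -0.98  1.54  0.46  1.34  1.29]
[ 1.14e-01  2.10e-03 -1.00e-04]
```

View pics/scene7c.png

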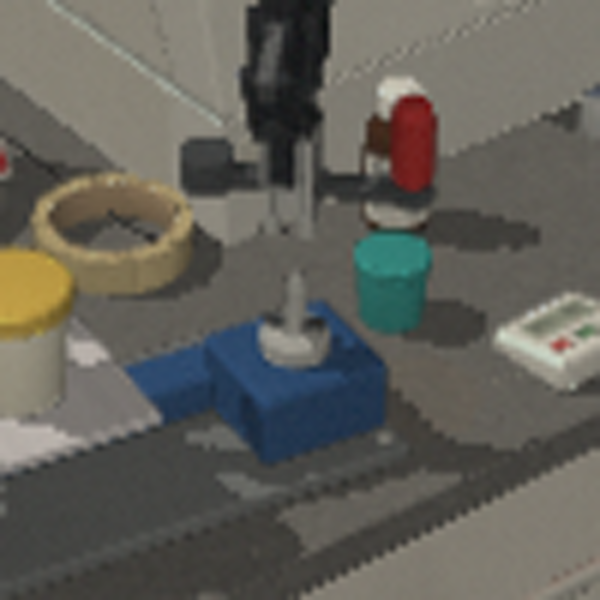

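Emit:
play_rows(
  increments="0.012 0 0 0;0.012 0 0 0;0 0 0 0",
)

```text
clock: 8.95
position: [0.4959, 0.3502, 0.1575]
ee_rot: [0.649, -0.297, -0.64, -0.284]
ft_force: [-0.2, -0.6, -4.0]
grip_width: 0.324
```

Run:
```python
from h import *
o,W=tool(); snap('scene','scene8')
d=np.array([.4943,.348,.07])-o['position'];print((W.T@d).round(4))
i=cv2.imread('pics/scene8.png'); cv2.imwrite('pics/scene8c.png',cv2.resize(i[160:260,270:370],(600,600),interpolation=cv2.INTER_CUBIC))
```

```text
t 8.95 p [0.4959 0.3502 0.1575] 
W [[0.005, -0.75, -0.662], [-0.022, -0.662, 0.749], [-1.0, 0.011, -0.02]] 
F [-0.2 -0.6 -4. ] T [ 0.04 -0.03  0.01] w 0.324 q [ 0.02  0.54 -0.97  1.57  0.48  1.3   1.27]
[0.0875 0.0017 0.0012]
```

View pics/scene8c.png

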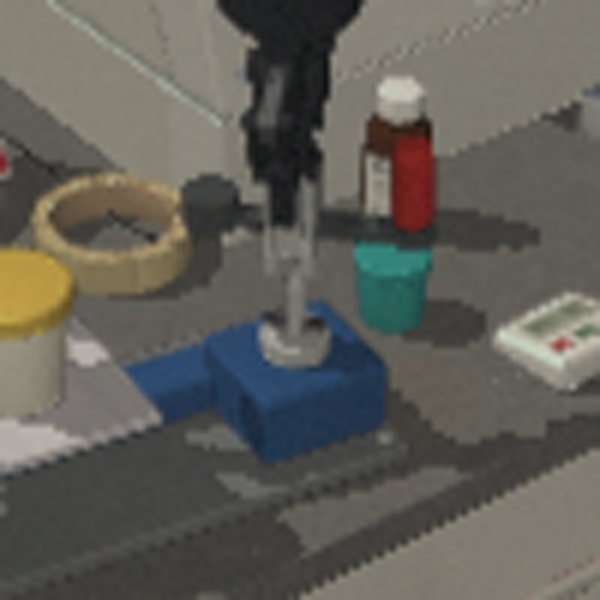

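Emit:
play_rows(
  increments="0.008 0.0025 0.001 0;0.008 0 0.0005 0;0.008 0 0 0;0 0 0 0",
)

```text
clock: 9.4
position: [0.4941, 0.3492, 0.1324]
ee_rot: [0.65, -0.297, -0.639, -0.285]
ft_force: [3.0, -0.2, -5.4]
grip_width: 0.32
```

Run:
```python
from h import *
o,W=tool(); snap('scene','scene9'); wsnap('w9')
d=np.array([.4943,.348,.07])-o['position'];print((W.T@d).round(4))
i=cv2.imread('pics/scene9.png'); cv2.imwrite('pics/scene9c.png',cv2.resize(i[160:260,270:370],(600,600),interpolation=cv2.INTER_CUBIC))
```

```text
t 9.4 p [0.4941 0.3492 0.1324] 
W [[0.007, -0.75, -0.661], [-0.021, -0.661, 0.75], [-1.0, 0.009, -0.02]] 
F [ 3.  -0.2 -5.4] T [ 0.   -0.38 -0.01] w 0.32 q [ 0.02  0.56 -0.96  1.6   0.49  1.25  1.26]
[0.0624 0.0001 0.0003]
```

View pics/scene9c.png

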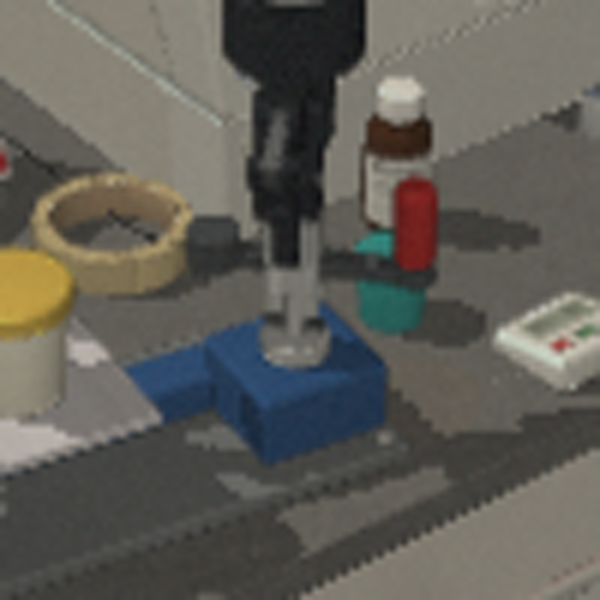

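Emit:
play_rows(
  increments="0.006 -0.0015 0 0;0.005 0 0 0;0.004 0 0 0;0 0 0 0",
)

```text
clock: 9.9
position: [0.4949, 0.3503, 0.1175]
ee_rot: [0.65, -0.297, -0.639, -0.285]
ft_force: [0.9, -0.7, -4.4]
grip_width: 0.318
```

Run:
```python
from h import *
o,W=tool()
d=np.array([.4943,.348,.07])-o['position'];print((W.T@d).round(4))
```

```text
t 9.9 p [0.4949 0.3503 0.1175] 
W [[0.006, -0.75, -0.662], [-0.021, -0.661, 0.75], [-1.0, 0.009, -0.02]] 
F [ 0.9 -0.7 -4.4] T [-0.02 -0.06  0.04] w 0.318 q [ 0.01  0.58 -0.95  1.61  0.51  1.23  1.25]
[ 0.0475  0.0015 -0.0004]
```

Emit:
play_rows(
  increments="0.004 0 0 0;0.003 0 0 0;0.002 0 0 0;0 0 0 0",
)

```text
clock: 10.3
position: [0.4954, 0.3506, 0.1108]
ee_rot: [0.65, -0.297, -0.639, -0.285]
ft_force: [0.1, -2.4, -5.4]
grip_width: 0.323
```

Run:
```python
from h import *
o,W=tool(); wsnap('w10'); snap('scene','scene10')
i=cv2.imread('pics/scene10.png'); cv2.imwrite('pics/scene10c.png',cv2.resize(i[160:260,270:370],(600,600),interpolation=cv2.INTER_CUBIC))
```

```text
t 10.3 p [0.4954 0.3506 0.1108] 
W [[0.008, -0.75, -0.661], [-0.021, -0.661, 0.75], [-1.0, 0.008, -0.022]] 
F [ 0.1 -2.4 -5.4] T [-0.21  0.09 -0.03] w 0.323 q [ 0.01  0.58 -0.94  1.62  0.52  1.22  1.24]
```

View pics/scene10c.png

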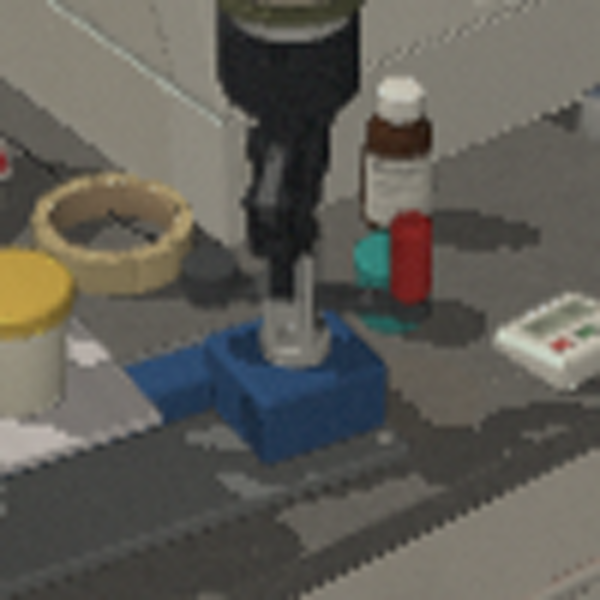

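Emit:
play_rows(
  increments="0.002 0 0 0;0.002 0 0 0;0 0 0 0",
)

```text
clock: 10.7
position: [0.4955, 0.3507, 0.1107]
ee_rot: [0.651, -0.297, -0.638, -0.285]
ft_force: [-0.4, -1.4, -5.1]
grip_width: 0.319
```

Run:
```python
from h import *
o,W=tool()
```

```text
t 10.7 p [0.4955 0.3507 0.1107] 
W [[0.01, -0.75, -0.661], [-0.023, -0.661, 0.75], [-1.0, 0.008, -0.024]] 
F [-0.4 -1.4 -5.1] T [-0.33  0.1  -0.01] w 0.319 q [ 0.    0.58 -0.94  1.62  0.52  1.22  1.24]
```

Emit:
play_rows(
  increments="0.0005 0 0 0.1;0.0005 0 0 0.15;0.0005 0 0 0.15;0.0005 0 0 0.15;0.0005 0 0 0.15;0.0005 0 0 0.15;0.0005 0 0 0.15;0.0005 0 0 0.15",
)

```text
clock: 11.5
position: [0.498, 0.3466, 0.1104]
ee_rot: [-0.392, 0.597, 0.369, 0.594]
ft_force: [-4.4, -5.4, 7.5]
grip_width: 0.315
```

Run:
```python
from h import *
o,W=tool(); print(np.arctan2(W[1,2],W[0,2]))
```

```text
t 11.5 p [0.498  0.3466 0.1104] 
W [[0.014, -0.907, 0.42], [-0.03, 0.42, 0.907], [-0.999, -0.025, -0.021]] 
F [-4.4 -5.4  7.5] T [-1.21  1.18  0.18] w 0.315 q [-0.14  0.5  -0.72  1.62  0.39  1.17  0.18]
1.1368282395486575
```

Emit:
play_rows(
  increments="0.0005 0 0 0.15;0.0005 0 0 0.15;0.0005 0 0 0.15;0.0005 0 0 0.15;0.0005 0 0 0.15;0.0005 0 0 0.15;0.0005 0 0 0.15;0.0005 0 0 0.15;0.0005 0 0 0.15;0.0005 0 0 0.15",
)

```text
clock: 12.5
position: [0.4941, 0.3452, 0.1105]
ee_rot: [0.115, 0.69, -0.14, 0.701]
ft_force: [-3.4, -4.4, 6.8]
grip_width: 0.322
```

Run:
```python
from h import *
o,W=tool(); print(np.arctan2(W[1,2],W[0,2]))
snap('scene','scene11'); snap('top','top11'); wsnap('w11')
i=cv2.imread('pics/top11.png'); cv2.imwrite('pics/top11c.png',cv2.resize(i[150:270,170:370],(800,480),interpolation=cv2.INTER_CUBIC))
i=cv2.imread('pics/scene11.png'); cv2.imwrite('pics/scene11c.png',cv2.resize(i[170:270,210:360],(800,533),interpolation=cv2.INTER_CUBIC))
```

```text
t 12.5 p [0.4941 0.3452 0.1105] 
W [[0.01, 0.355, 0.935], [-0.037, 0.934, -0.354], [-0.999, -0.031, 0.022]] 
F [-3.4 -4.4  6.8] T [-0.71  1.02  0.12] w 0.322 q [-0.34  0.44 -0.46  1.64  0.24  1.14 -1.23]
-0.36202563445600494
```

View pics/scene11c.png

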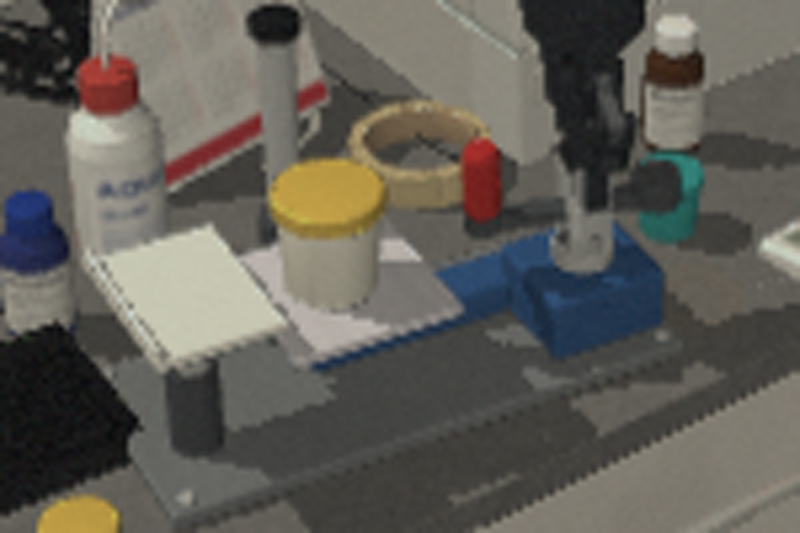

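View pics/w11.png

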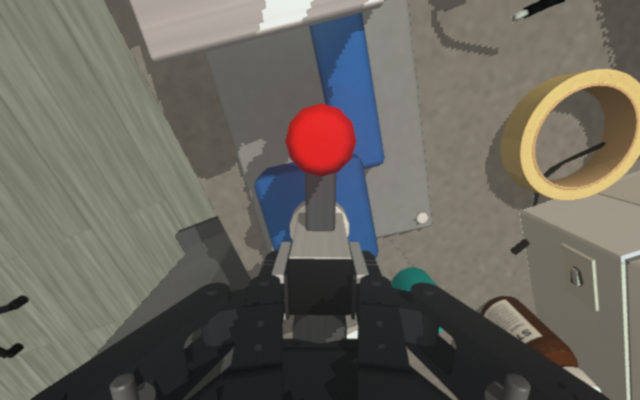

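Emit:
play_rows(
  increments="0.0005 0 0 0.15;0.0005 0 0 0.15;0.0005 0 0 0.15;0.0005 0 0 0.15;0.0005 0 0 0.15;0.0005 0 0 0.15;0.0005 0 0 0.15;0.0005 0 0 0.15;0 0 0 0",
)

```text
clock: 13.55
position: [0.4921, 0.3481, 0.1107]
ee_rot: [0.492, 0.49, -0.505, 0.513]
ft_force: [-0.7, -1.9, -0.8]
grip_width: 0.317
```

Run:
```python
from h import *
o,W=tool(); print(np.arctan2(W[1,2],W[0,2]))
snap('scene','scene12'); snap('top','top12'); 
i=cv2.imread('pics/top12.png'); cv2.imwrite('pics/top12c.png',cv2.resize(i[170:260,170:290],(800,600),interpolation=cv2.INTER_CUBIC))
i=cv2.imread('pics/scene12.png'); cv2.imwrite('pics/scene12c.png',cv2.resize(i[190:265,215:315],(800,600),interpolation=cv2.INTER_CUBIC))
```

```text
t 13.55 p [0.4921 0.3481 0.1107] 
W [[0.011, 1.0, 0.006], [-0.035, 0.006, -0.999], [-0.999, 0.011, 0.035]] 
F [-0.7 -1.9 -0.8] T [-0.44  0.09  0.03] w 0.317 q [-0.5   0.41 -0.26  1.65  0.15  1.12 -2.37]
-1.5651061860516062
```

View pics/scene12c.png

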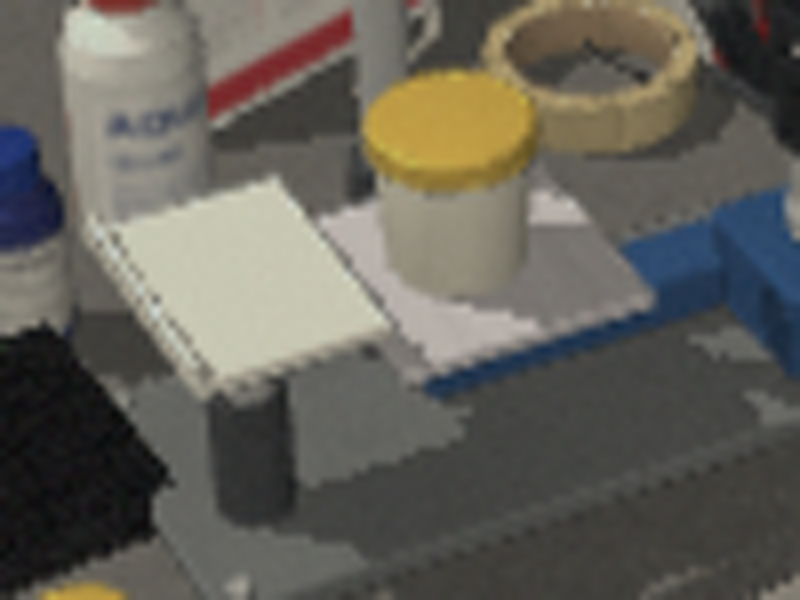

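View pics/top12c.png

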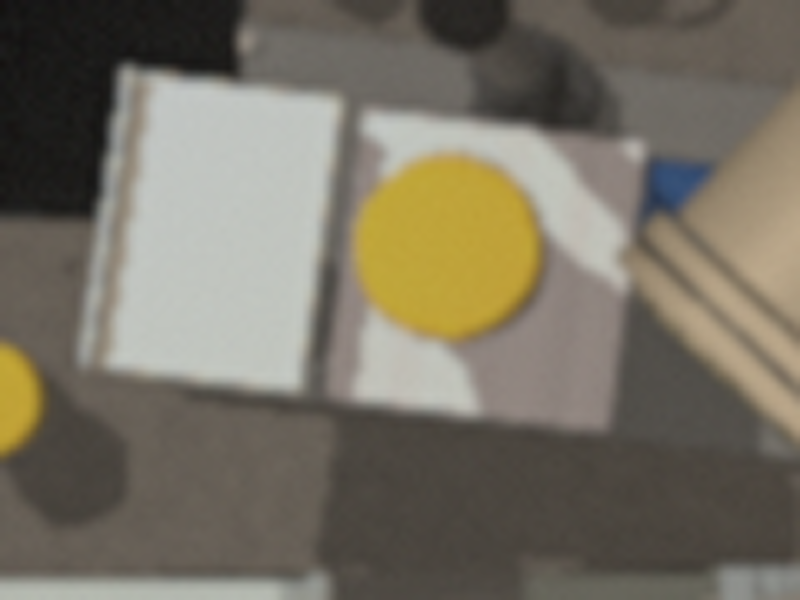

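```bash
cat > fit.py <<'E'
from h import *
from scipy.optimize import least_squares
def proj(fn,X):
    d=json.load(open('pics/'+fn+'.json')); f=200/np.tan(np.radians(d['fov_y'])/2)
    c=np.array(d['R'])@X+np.array(d['t']); return np.array([d['cx']+f*c[0]/c[2],d['cy']+f*c[1]/c[2]])
# model pts: (lx, ly, plane)
M={'Dn-':(-.055,.111,'d'),'Dn+':(.055,.111,'d'),'Df-':(-.055,.219,'d'),'Df+':(.055,.219,'d'),
   'Ln-':(-.055,.222,'l'),'Ln+':(.055,.222,'l'),'Lf-':(-.055,.302,'r'),'Lf+':(.055,.302,'r')}
def fit(obs):
    # params: x0,y0,yaw,zd,zl, sx,sy offsets for scene image, gap
    def X(p,k):
        lx,ly,s=M[k]
        if k[0]=='L': ly+=p[7]
        c,sn=np.cos(p[2]),np.sin(p[2]); z={'d':p[3],'l':p[4],'r':p[4]+.008}[s]
        # local x right-handed: y toward deck dir yaw; x = y rotated -90
        return np.array([p[0]+ly*c+lx*sn,p[1]+ly*sn-lx*c,z])
    def X(p,k):
        lx,ly,s=M[k]
        if k[0]=='L': ly+=p[7]
        yv=np.array([np.cos(p[2]),np.sin(p[2])]); xv=np.array([yv[1],-yv[0]]); q=p[:2]+ly*yv+lx*xv
        return np.array([*q,{'d':p[3],'l':p[4],'r':p[4]+.008}[s]])
    def res(p):
        r=[]
        for fn,k,u,v in obs:
            e=proj(fn,X(p,k))-(u,v)
            if 'scene' in fn: e=e+p[5:7]
            r+=list(e)
        return np.array(r+[(p[0]-.4945)/.002,(p[1]-.348)/.002,p[5],p[6],p[7]/.002])
    s=least_squares(res,[.4945,.348,1.44,.09,.12,0,0,0],loss='soft_l1'); p=s.x
    print('p',p.round(4),'below',round((p[4]-p[3])*1000,2),'rms',np.sqrt(np.mean(s.fun**2)).round(2)); print(s.fun[:2*len(obs)].reshape(-1,2).round(1).tolist())
    return p
E
python3 - <<'E'
from fit import *
T=lambda k,u,v:('top12',k,170+u/6.667,170+v/6.667)
S=lambda k,u,v:('scene12',k,215+u/8,190+v/8)
# +x local = yaw-90 => right of y. deck dir +y world => local x = +x world
fit([T('Dn+',642,142),T('Dn-',608,430),T('Df-',329,400),T('Df+',362,107),T('Ln+',343,96),T('Ln-',304,390),T('Lf+',122,65),T('Lf-',80,365),
 S('Dn-',655,298),S('Df-',415,376),S('Df+',322,218),S('Ln-',390,325),S('Ln+',278,179),S('Lf+',90,213),S('Lf-',205,387)])
T=lambda k,u,v:('top0',k,150+u/2.5,140+v/2.5)
S=lambda k,u,v:('scene0',k,210+u/4,160+v/4)
fit([T('Dn+',293,128),T('Dn-',280,237),T('Df-',174,225),T('Df+',188,118),T('Ln+',181,108),T('Ln-',166,222),T('Lf+',97,100),T('Lf-',80,212),
 S('Dn-',348,281),S('Ln-',213,282),S('Ln+',155,210),S('Lf+',62,229),S('Lf-',122,312)])
E
```

```text
p [ 4.9480e-01  3.4620e-01  1.4344e+00  9.4600e-02  1.1920e-01  9.7300e-01
 -1.6450e-01  2.0000e-04] below 24.62 rms 0.85
[[0.6, -0.1], [-0.0, 0.1], [-1.1, -0.6], [0.1, 0.0], [-0.0, 0.2], [-0.5, 0.3], [0.3, 0.5], [-0.1, -0.1], [0.7, -0.5], [-0.8, 0.0], [-3.6, 1.0], [1.0, 0.3], [0.5, -0.1], [-0.2, 0.7], [-0.9, -1.6]]
p [ 4.9540e-01  3.4610e-01  1.4362e+00  8.0700e-02  1.1890e-01  2.7000e-02
 -6.7000e-03 -6.0000e-04] below 38.17 rms 0.57
[[0.2, 0.5], [-0.2, -0.1], [-0.2, -0.4], [0.1, -0.4], [-0.6, 1.4], [-0.8, -0.0], [0.2, 0.3], [0.4, -0.1], [-0.3, 0.1], [0.8, 0.5], [0.7, -0.1], [-0.1, 0.3], [-1.4, -1.1]]
```

Emit:
play_rows(
  increments="0 0 0 0;0 0 0 0;0 0 0 0;0 0 0 0;0 0 0 0",
  hand=-1,
)

```text
clock: 14.15
position: [0.4924, 0.3491, 0.1104]
ee_rot: [0.489, 0.494, -0.5, 0.516]
ft_force: [0.5, -0.6, 0.3]
grip_width: 0.998
```

Run:
```python
from h import *
o,W=tool(); wsnap('w13')
```

```text
t 14.15 p [0.4924 0.3491 0.1104] 
W [[0.011, 1.0, 0.021], [-0.033, 0.021, -0.999], [-0.999, 0.011, 0.033]] 
F [ 0.5 -0.6  0.3] T [-0.    0.04 -0.  ] w 0.998 q [-0.5   0.41 -0.26  1.65  0.15  1.12 -2.36]
```

View pics/w13.png

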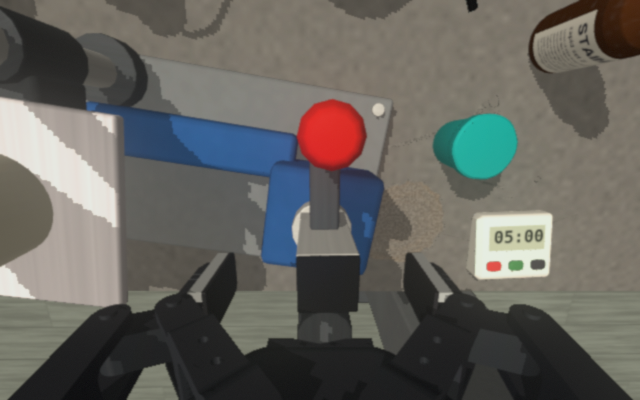

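Emit:
play_rows(
  increments="-0.02 0 0 0;-0.035 0 0 0;0 0 0 -0.15;0 0 0 -0.15;0 0 0 -0.15;0 0 0 -0.15;0 0 0 -0.15;0 0 0 -0.15;0 0 0 -0.15;0 0 0 -0.15;0 0 0 -0.15;0 0 0 -0.15;0 0 0 -0.15;0 0 0 -0.15;0 0 0 -0.15;0 0 0 -0.15;0 0 0 -0.15;0 0 0 -0.15;0 0 0 -0.15;0 0 0 -0.15",
)

```text
clock: 16.2
position: [0.4922, 0.3509, 0.168]
ee_rot: [-0.399, 0.595, 0.374, 0.59]
ft_force: [-0.3, 0.0, -0.3]
grip_width: 0.995
```

Run:
```python
from h import *
o,W=tool(); print(np.arctan2(W[1,2],W[0,2])); d=np.array([.4945,.348,.110])-o['position'];print((W.T@d).round(4))
```

```text
t 16.2 p [0.4922 0.3509 0.168 ] 
W [[0.013, -0.915, 0.403], [-0.032, 0.402, 0.915], [-0.999, -0.025, -0.025]] 
F [-0.3  0.  -0.3] T [0.02 0.05 0.01] w 0.995 q [-0.18  0.43 -0.69  1.57  0.31  1.26  0.24]
1.1562963550603114
[ 0.0581 -0.0019 -0.0002]
```

Emit:
play_rows(
  increments="0 0 0 -0.14;0 0 0 -0.14;0 0 0 -0.14;0.02 0 0 0;0.02 0 0 0;0.01 0 0 0;0 0 0 0",
)

```text
clock: 16.9
position: [0.4939, 0.349, 0.1173]
ee_rot: [0.519, -0.497, -0.496, -0.488]
ft_force: [0.5, -0.4, -0.0]
grip_width: 1.005
```

Run:
```python
from h import *
o,W=tool(); print(np.arctan2(W[1,2],W[0,2])); d=np.array([.494,.3485,.110])-o['position'];print((W.T@d).round(4)); wsnap('w14')
```

```text
t 16.9 p [0.4939 0.349  0.1173] 
W [[0.014, -0.999, -0.029], [-0.031, -0.03, 0.999], [-0.999, -0.013, -0.032]] 
F [ 0.5 -0.4 -0. ] T [ 0.07 -0.03 -0.03] w 1.005 q [-0.13  0.49 -0.74  1.62  0.39  1.18  0.63]
1.6002263943145605
[ 0.0073 -0.     -0.0003]
```

View pics/w14.png

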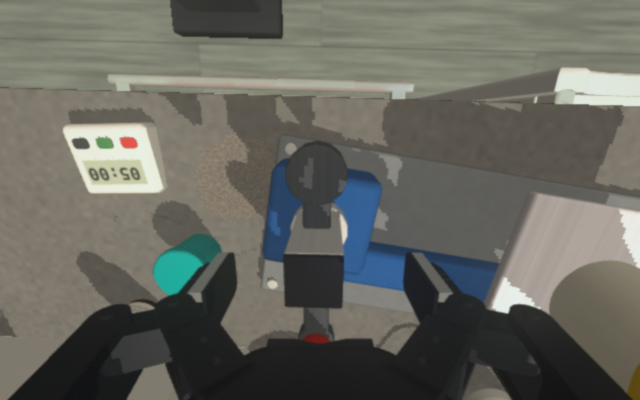

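Emit:
play_rows(
  increments="0.007 0 -0.0015 0.02;0 0 0 0",
)

```text
clock: 17.15
position: [0.4948, 0.348, 0.112]
ee_rot: [0.513, -0.501, -0.49, -0.495]
ft_force: [-0.2, -1.3, -0.3]
grip_width: 0.999
```

Emit:
play_rows(
  increments="0 0 0 0;0 0 0 0;0 0 0 0;0 0 0 0;0 0 0 0;0 0 0 0",
  hand=1,
  squeeze=60,
)

```text
clock: 17.75
position: [0.4954, 0.3484, 0.1139]
ee_rot: [0.514, -0.501, -0.49, -0.495]
ft_force: [-0.7, -1.1, -0.5]
grip_width: 0.321
```

Run:
```python
from h import *
o,W=tool(); print(np.arctan2(W[1,2],W[0,2]))
```

```text
t 17.75 p [0.4954 0.3484 0.1139] 
W [[0.019, -1.0, -0.007], [-0.029, -0.008, 1.0], [-0.999, -0.018, -0.029]] 
F [-0.7 -1.1 -0.5] T [ 0.01 -0.04  0.02] w 0.321 q [-0.13  0.5  -0.74  1.63  0.39  1.17  0.61]
1.578072618720517
```

Emit:
play_rows(
  increments="0.002 0 0 0.05;0.001 0 0 0.1",
)

```text
clock: 17.95
position: [0.4958, 0.3482, 0.1138]
ee_rot: [-0.475, 0.536, 0.45, 0.533]
ft_force: [-4.9, -5.5, 8.6]
grip_width: 0.318
```

Run:
```python
from h import *
o,W=tool(); print(np.arctan2(W[1,2],W[0,2]))
```

```text
t 17.95 p [0.4958 0.3482 0.1138] 
W [[0.02, -0.989, 0.145], [-0.03, 0.144, 0.989], [-0.999, -0.024, -0.027]] 
F [-4.9 -5.5  8.6] T [-1.01  1.11  0.15] w 0.318 q [-0.15  0.49 -0.71  1.63  0.38  1.17  0.47]
1.4255111550101969
```

Emit:
play_rows(
  increments="0.0005 0 0 0.15;0.0005 0 0 0.15;0.0005 0 0 0.15;0.0005 0 0 0.15;0.0005 0 0 0.15;0.0005 0 0 0.15;0.0005 0 0 0.15;0.0005 0 0 0.15;0.0005 0 0 0.15;0.0005 0 0 0.15;0.0005 0 0 0.15;0.0005 0 0 0.15;0.0005 0 0 0.15;0.0005 0 0 0.15;0.0005 0 0 0.15;0.0005 0 0 0.15;0.0005 0 0 0.15;0.0005 0 0 0.15;0.0005 0 0 0.15;0 0 0 0.14",
)

```text
clock: 19.95
position: [0.4937, 0.3477, 0.114]
ee_rot: [0.497, 0.486, -0.504, 0.513]
ft_force: [0.7, -0.1, -1.1]
grip_width: 0.319
```

Emit:
play_rows(
  increments="0 0 0 0;0 0 0 0;0 0 0 0;0 0 0 0;0 0 0 0",
  hand=-1,
)

```text
clock: 20.45
position: [0.4935, 0.3482, 0.1138]
ee_rot: [0.495, 0.488, -0.502, 0.515]
ft_force: [-0.9, -0.5, 0.5]
grip_width: 1.0
```

Run:
```python
from h import *
o,W=tool(); print(np.arctan2(W[1,2],W[0,2])); wsnap('w15')
snap('scene','scene15'); snap('top','top15'); 
i=cv2.imread('pics/top15.png'); cv2.imwrite('pics/top15c.png',cv2.resize(i[170:260,170:290],(800,600),interpolation=cv2.INTER_CUBIC))
i=cv2.imread('pics/scene15.png'); cv2.imwrite('pics/scene15c.png',cv2.resize(i[190:265,215:315],(800,600),interpolation=cv2.INTER_CUBIC))
```

```text
t 20.45 p [0.4935 0.3482 0.1138] 
W [[0.021, 1.0, 0.006], [-0.034, 0.007, -0.999], [-0.999, 0.02, 0.034]] 
F [-0.9 -0.5  0.5] T [ 0.    0.04 -0.03] w 1.0 q [-0.55  0.39 -0.2   1.65  0.13  1.11 -2.36]
-1.5644192910452015
```

View pics/w15.png

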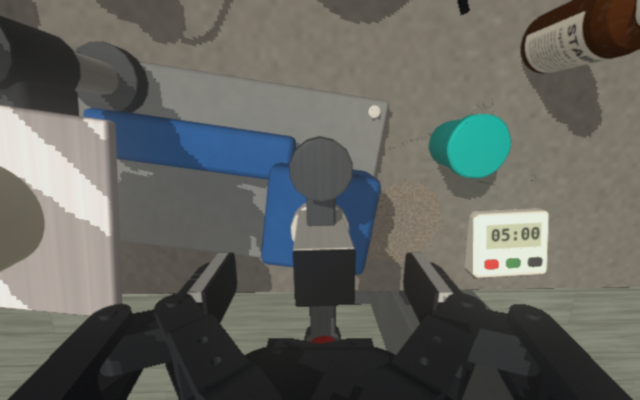

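View pics/scene15c.png

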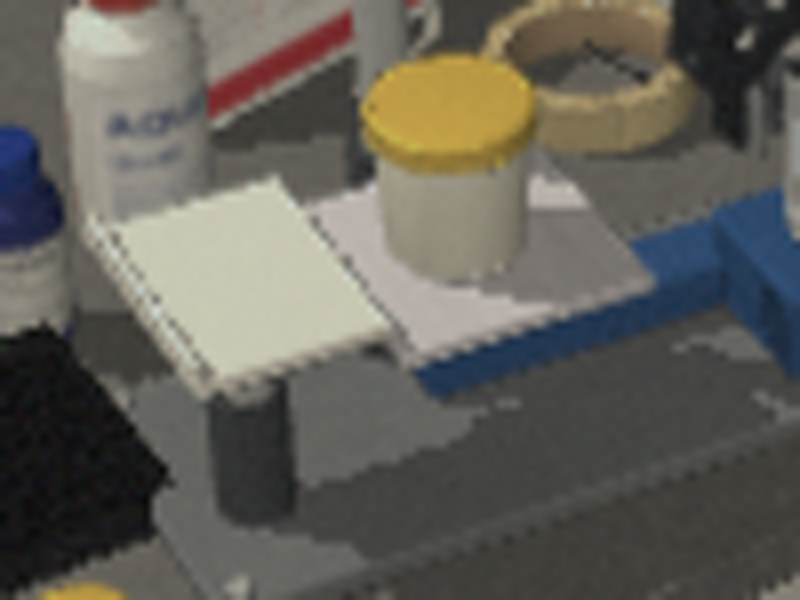

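View pics/top15c.png

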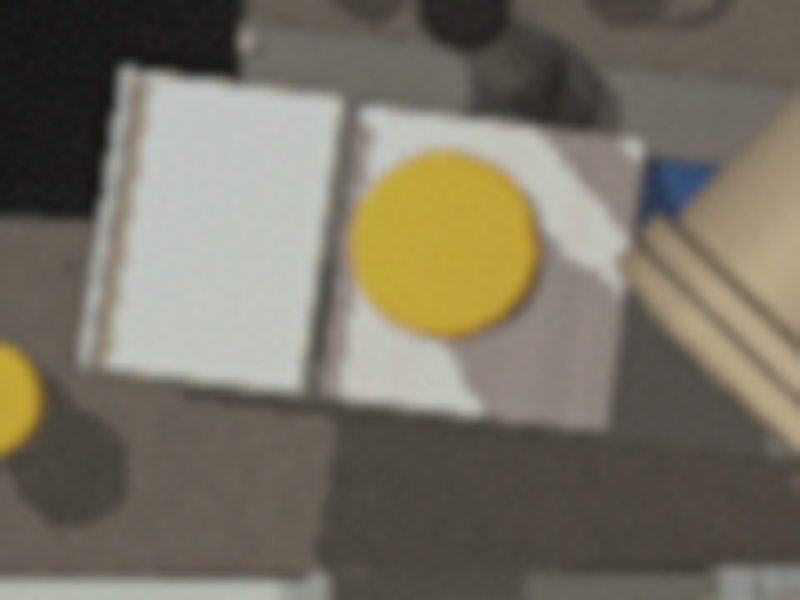

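Emit:
play_rows(
  increments="-0.02 0 0 0;-0.035 0 0 0;0 0 0 -0.15;0 0 0 -0.15;0 0 0 -0.15;0 0 0 -0.15;0 0 0 -0.15;0 0 0 -0.15;0 0 0 -0.15;0 0 0 -0.15;0 0 0 -0.15;0 0 0 -0.15;0 0 0 -0.15;0 0 0 -0.15;0 0 0 -0.15;0 0 0 -0.15;0 0 0 -0.15;0 0 0 -0.15;0 0 0 -0.15;0 0 0 -0.15",
)

```text
clock: 22.6
position: [0.4929, 0.3491, 0.1713]
ee_rot: [-0.396, 0.595, 0.368, 0.595]
ft_force: [0.2, -0.6, -0.3]
grip_width: 1.001
```

Run:
```python
from h import *
o,W=tool(); print(np.arctan2(W[1,2],W[0,2])); d=np.array([.4945,.348,.112])-o['position'];print((W.T@d).round(4))
from fit import *
T=lambda k,u,v:('top15',k,170+u/6.667,170+v/6.667)
S=lambda k,u,v:('scene15',k,215+u/8,190+v/8)
fit([T('Dn+',642,142),T('Dn-',607,430),T('Df-',327,399),T('Df+',361,104),T('Ln+',343,96),T('Ln-',304,390),T('Lf+',122,65),T('Lf-',80,365),
 S('Dn-',655,280),S('Df-',405,360),S('Ln-',390,325),S('Ln+',278,179),S('Lf+',90,213),S('Lf-',205,387)])
```

```text
t 22.6 p [0.4929 0.3491 0.1713] 
W [[0.021, -0.909, 0.417], [-0.035, 0.416, 0.909], [-0.999, -0.034, -0.023]] 
F [ 0.2 -0.6 -0.3] T [0.05 0.02 0.07] w 1.001 q [-0.23  0.4  -0.61  1.58  0.28  1.25  0.25]
1.141073562062946
[0.0593 0.     0.001 ]
p [ 4.9480e-01  3.4620e-01  1.4346e+00  1.0130e-01  1.1940e-01  5.0140e-01
 -1.3480e-01 -1.0000e-04] below 18.08 rms 0.55
[[0.4, -0.4], [-0.1, 0.0], [-1.2, -0.5], [-0.2, 0.2], [0.1, 0.2], [-0.3, 0.3], [0.4, 0.6], [0.1, -0.0], [0.3, 0.0], [-0.1, 0.3], [0.6, 0.2], [0.1, -0.1], [-0.5, 0.7], [-1.3, -1.7]]
```

Emit:
play_rows(
  increments="0 0 0 -0.14;0 0 0 -0.14;0 0 0 -0.14;0.02 0 0 0;0.02 0 0 0;0.012 0 0 0;0.004 0 0 0;0 0 0 0",
)

```text
clock: 23.4
position: [0.4953, 0.3467, 0.1145]
ee_rot: [0.518, -0.499, -0.49, -0.493]
ft_force: [-0.8, -0.7, 0.3]
grip_width: 0.999
```

Run:
```python
from h import *
o,W=tool(); print(np.arctan2(W[1,2],W[0,2])); d=np.array([.494,.3485,.112])-o['position'];print((W.T@d).round(4)); wsnap('w16')
```

```text
t 23.4 p [0.4953 0.3467 0.1145] 
W [[0.023, -1.0, -0.015], [-0.034, -0.016, 0.999], [-0.999, -0.022, -0.034]] 
F [-0.8 -0.7  0.3] T [-0.    0.01 -0.  ] w 0.999 q [-0.19  0.47 -0.66  1.63  0.35  1.16  0.64]
1.5856115297171447
[0.0024 0.0013 0.0019]
```

View pics/w16.png

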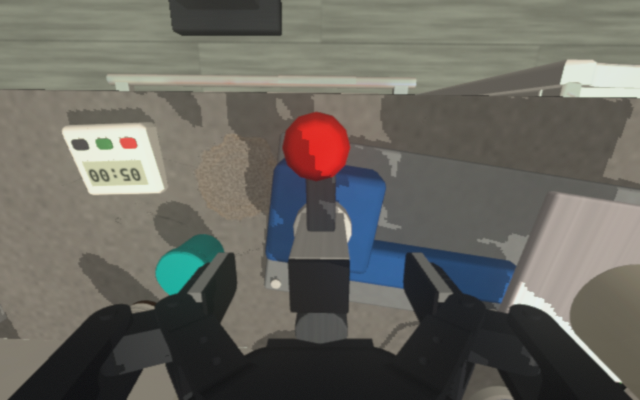

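Centred well. Grip and wind another half turn.

Emit:
play_rows(
  increments="0.002 0.001 0 0;0 0 0 0;0 0 0 0;0 0 0 0;0 0 0 0;0 0 0 0;0 0 0 0",
  hand=1,
  squeeze=60,
)

```text
clock: 24.15
position: [0.4953, 0.3479, 0.1154]
ee_rot: [0.518, -0.497, -0.489, -0.495]
ft_force: [-0.0, 1.1, -0.3]
grip_width: 0.321
```

Emit:
play_rows(
  increments="0.002 0 0 0.1;0.0005 0 0 0.15;0.0005 0 0 0.15;0.0005 0 0 0.15",
)

```text
clock: 24.55
position: [0.4953, 0.3473, 0.1152]
ee_rot: [-0.363, 0.613, 0.333, 0.618]
ft_force: [-2.3, -1.3, 4.7]
grip_width: 0.317
```

Run:
```python
from h import *
o,W=tool(); print(np.arctan2(W[1,2],W[0,2]))
```

```text
t 24.55 p [0.4953 0.3473 0.1152] 
W [[0.027, -0.857, 0.515], [-0.033, 0.514, 0.857], [-0.999, -0.04, -0.014]] 
F [-2.3 -1.3  4.7] T [-0.32  0.55  0.15] w 0.317 q [-0.26  0.44 -0.56  1.64  0.3   1.14  0.12]
1.0296448952883352
```

Emit:
play_rows(
  increments="0.0005 0 0 0.15;0.0005 0 0 0.15;0.0005 0 0 0.15;0.0005 0 0 0.15;0.0005 0 0 0.15;0.0005 0 0 0.15;0.0005 0 0 0.15;0.0005 0 0 0.15;0.0005 0 0 0.15;0.0005 0 0 0.15;0.0005 0 0 0.15;0.0005 0 0 0.15;0.0005 0 0 0.15;0.0005 0 0 0.15;0.0005 0 0 0.15;0.0005 0 0 0.15;0.0005 0 0 0.15;0 0 0 0.05;0 0 0 0",
)

```text
clock: 26.45
position: [0.4925, 0.3482, 0.116]
ee_rot: [0.499, 0.483, -0.503, 0.514]
ft_force: [0.6, -0.2, -1.2]
grip_width: 0.313
```

Emit:
play_rows(
  increments="0 0 0 0;0 0 0 0;0 0 0 0;0 0 0 0;0 0 0 0",
  hand=-1,
)

```text
clock: 26.95
position: [0.4923, 0.3483, 0.116]
ee_rot: [0.497, 0.485, -0.502, 0.515]
ft_force: [-0.8, 0.1, -0.2]
grip_width: 0.998
```

Run:
```python
from h import *
o,W=tool(); print(np.arctan2(W[1,2],W[0,2])); wsnap('w17')
snap('scene','scene17'); snap('top','top17'); 
i=cv2.imread('pics/top17.png'); cv2.imwrite('pics/top17c.png',cv2.resize(i[170:260,170:290],(800,600),interpolation=cv2.INTER_CUBIC))
i=cv2.imread('pics/scene17.png'); cv2.imwrite('pics/scene17c.png',cv2.resize(i[190:265,215:315],(800,600),interpolation=cv2.INTER_CUBIC))
```

```text
t 26.95 p [0.4923 0.3483 0.116 ] 
W [[0.026, 1.0, 0.0], [-0.035, 0.001, -0.999], [-0.999, 0.026, 0.035]] 
F [-0.8  0.1 -0.2] T [-0.    0.    0.02] w 0.998 q [-0.6   0.38 -0.14  1.66  0.11  1.11 -2.35]
-1.570655962113837
```

View pics/scene17c.png

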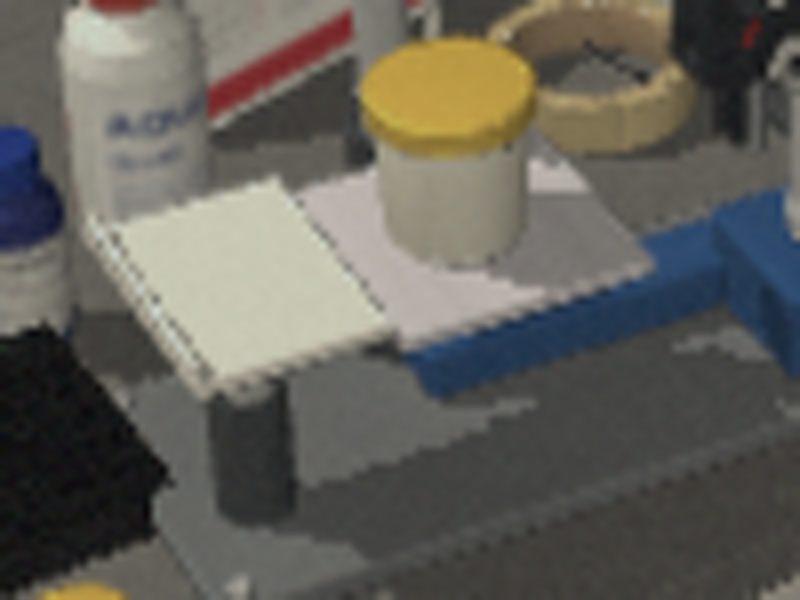

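View pics/top17c.png

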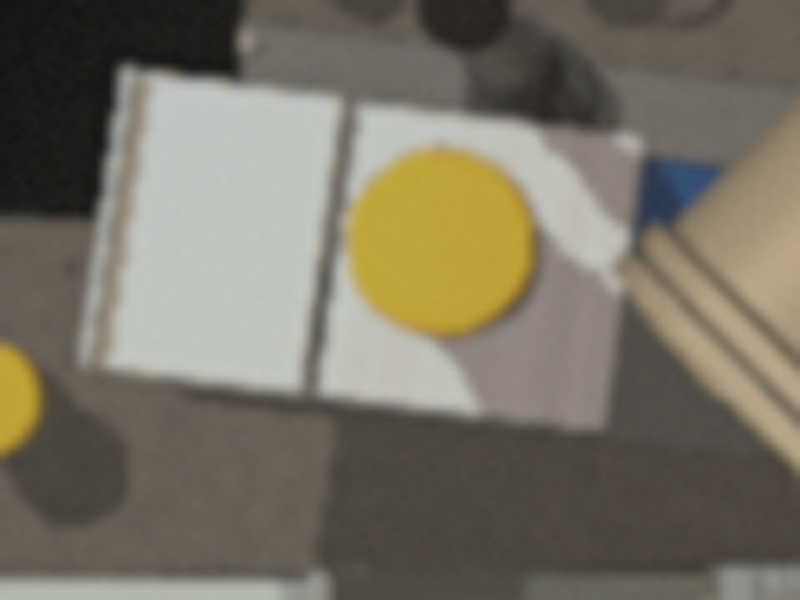

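View pics/w17.png

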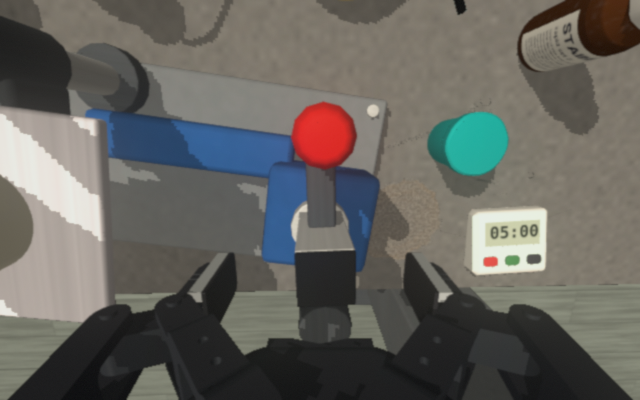

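Emit:
play_rows(
  increments="-0.02 0 0 0;-0.035 0 0 0;0 0 0 -0.15;0 0 0 -0.15;0 0 0 -0.15;0 0 0 -0.15;0 0 0 -0.15;0 0 0 -0.15;0 0 0 -0.15;0 0 0 -0.15;0 0 0 -0.15;0 0 0 -0.15;0 0 0 -0.15;0 0 0 -0.15;0 0 0 -0.15;0 0 0 -0.15;0 0 0 -0.15;0 0 0 -0.15;0 0 0 -0.15;0 0 0 -0.15",
)

```text
clock: 29.1
position: [0.4909, 0.3498, 0.1735]
ee_rot: [-0.396, 0.595, 0.364, 0.597]
ft_force: [-0.2, -0.1, 0.3]
grip_width: 1.001
```

Emit:
play_rows(
  increments="0 0 0 -0.14;0 0 0 -0.14;0 0 0 -0.14;0.02 0 0 0;0.02 0 0 0;0.012 0 0 0;0.003 0 0 0;0 0 0 0",
)

```text
clock: 29.9
position: [0.4934, 0.3476, 0.1178]
ee_rot: [0.518, -0.5, -0.486, -0.496]
ft_force: [0.2, -0.1, 1.2]
grip_width: 1.002
```

Run:
```python
from h import *
o,W=tool(); print(np.arctan2(W[1,2],W[0,2])); d=np.array([.494,.3485,.113])-o['position'];print((W.T@d).round(4)); wsnap('w18')
from fit import *
T=lambda k,u,v:('top17',k,170+u/6.667,170+v/6.667)
S=lambda k,u,v:('scene17',k,215+u/8,190+v/8)
fit([T('Dn+',641,140),T('Dn-',606,430),T('Df-',320,397),T('Df+',355,102),T('Ln+',343,96),T('Ln-',304,390),T('Lf+',122,65),T('Lf-',80,365),
 S('Dn-',654,266),S('Df-',402,342),S('Ln-',390,325),S('Ln+',278,179),S('Lf+',90,213),S('Lf-',205,387)])
```

```text
t 29.9 p [0.4934 0.3476 0.1178] 
W [[0.028, -1.0, -0.008], [-0.035, -0.009, 0.999], [-0.999, -0.028, -0.035]] 
F [ 0.2 -0.1  1.2] T [0.08 0.06 0.02] w 1.002 q [-0.25  0.44 -0.58  1.64  0.31  1.15  0.66]
1.5784068846124777
[ 0.0048 -0.0005  0.0011]
p [ 4.9470e-01  3.4640e-01  1.4343e+00  1.0920e-01  1.1950e-01  4.4280e-01
 -1.0530e-01 -3.0000e-04] below 10.28 rms 0.53
[[0.2, -0.5], [-0.3, -0.1], [-0.9, -0.4], [0.1, 0.0], [0.1, 0.2], [-0.3, 0.3], [0.4, 0.6], [0.0, -0.0], [0.3, -0.2], [0.1, 0.5], [0.6, 0.2], [0.1, -0.1], [-0.6, 0.7], [-1.3, -1.7]]
```

View pics/w18.png

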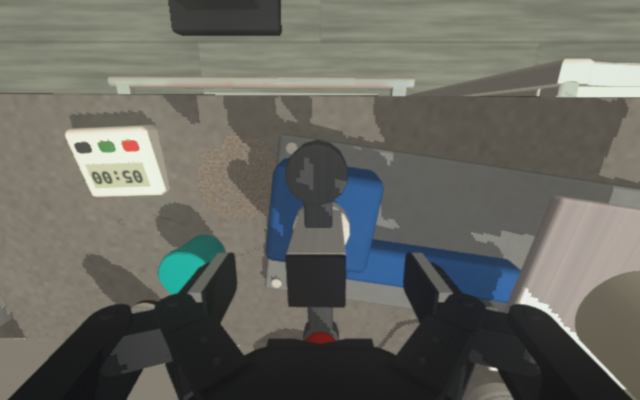

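Emit:
play_rows(
  increments="0.003 0 0 0;0 0 0 0;0 0 0 0;0 0 0 0;0 0 0 0;0 0 0 0;0 0 0 0",
  hand=1,
  squeeze=60,
)

```text
clock: 30.65
position: [0.4945, 0.3483, 0.1174]
ee_rot: [0.518, -0.498, -0.486, -0.497]
ft_force: [-0.3, -0.4, 0.3]
grip_width: 0.316
```

Emit:
play_rows(
  increments="0.002 0 0 0.1;0.0005 0 0 0.15;0.0005 0 0 0.15;0.0005 0 0 0.15",
)

```text
clock: 31.05
position: [0.4946, 0.3479, 0.1172]
ee_rot: [-0.362, 0.613, 0.33, 0.62]
ft_force: [-1.5, -2.2, 4.6]
grip_width: 0.316
```

Run:
```python
from h import *
o,W=tool(); print(np.arctan2(W[1,2],W[0,2]))
```

```text
t 31.05 p [0.4946 0.3479 0.1172] 
W [[0.032, -0.853, 0.521], [-0.035, 0.52, 0.853], [-0.999, -0.046, -0.013]] 
F [-1.5 -2.2  4.6] T [-0.39  0.6   0.12] w 0.316 q [-0.33  0.42 -0.49  1.65  0.27  1.13  0.13]
1.0223798191935516
```

Emit:
play_rows(
  increments="0.0005 0 0 0.15;0.0005 0 0 0.15;0.0005 0 0 0.15;0.0005 0 0 0.15;0.0005 0 0 0.15;0.0005 0 0 0.15;0.0005 0 0 0.15;0.0005 0 0 0.15;0.0005 0 0 0.15;0.0005 0 0 0.15;0.0005 0 0 0.15;0.0005 0 0 0.15;0.0005 0 0 0.15;0.0005 0 0 0.15;0.0005 0 0 0.15;0.0005 0 0 0.15;0.0005 0 0 0.15;0 0 0 0.13;0 0 0 0",
)

```text
clock: 32.95
position: [0.493, 0.3483, 0.1179]
ee_rot: [0.523, 0.458, -0.523, 0.493]
ft_force: [0.7, -0.3, -1.6]
grip_width: 0.313
```

Run:
```python
from h import *
o,W=tool(); print(np.arctan2(W[1,2],W[0,2])); wsnap('w19')
snap('scene','scene19'); snap('top','top19'); 
i=cv2.imread('pics/top19.png'); cv2.imwrite('pics/top19c.png',cv2.resize(i[170:260,170:290],(800,600),interpolation=cv2.INTER_CUBIC))
i=cv2.imread('pics/scene19.png'); cv2.imwrite('pics/scene19c.png',cv2.resize(i[190:265,215:315],(800,600),interpolation=cv2.INTER_CUBIC))
cv2.imwrite('pics/scene19d.png',cv2.resize(i[160:260,270:370],(600,600),interpolation=cv2.INTER_CUBIC))
```

```text
t 32.95 p [0.493  0.3483 0.1179] 
W [[0.033, 0.995, -0.094], [-0.036, -0.093, -0.995], [-0.999, 0.037, 0.033]] 
F [ 0.7 -0.3 -1.6] T [-0.06 -0.14 -0.  ] w 0.313 q [-0.67  0.38 -0.05  1.67  0.08  1.1  -2.42]
-1.6653822335769892
```

View pics/scene19c.png

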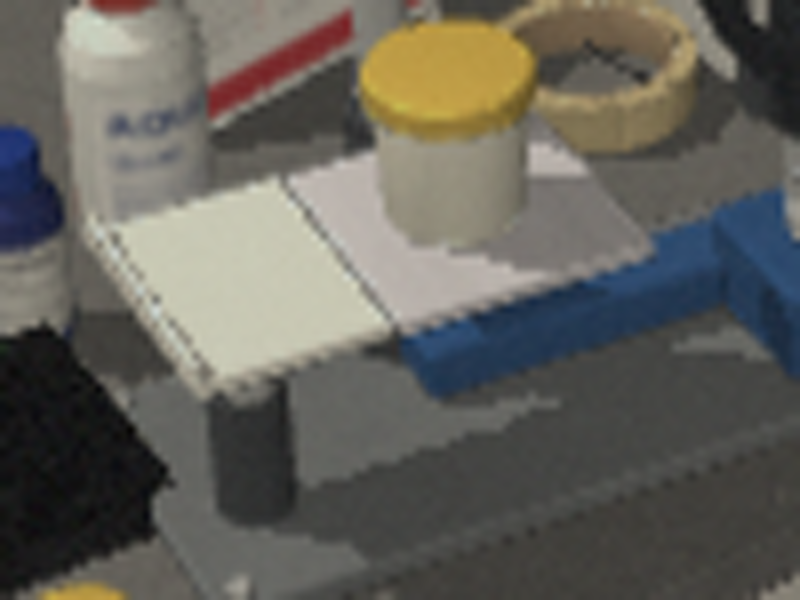

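View pics/top19c.png

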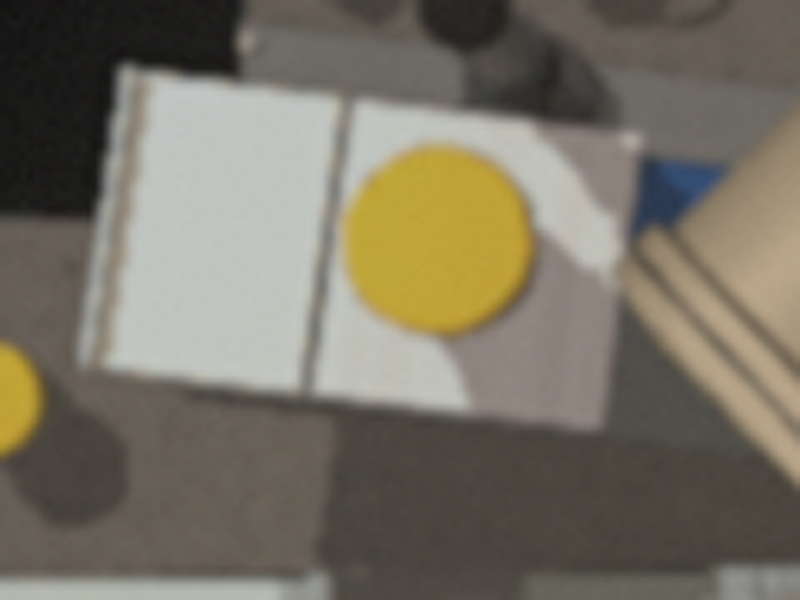

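View pics/scene19d.png

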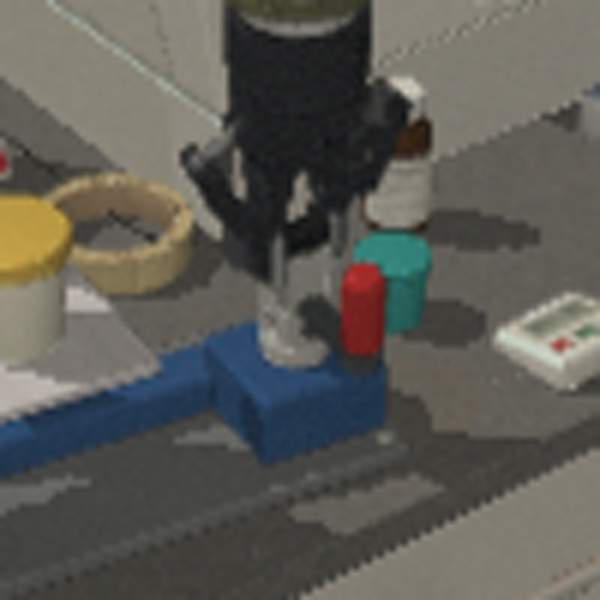

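Run:
```python
from fit import *
T=lambda k,u,v:('top19',k,170+u/6.667,170+v/6.667)
S=lambda k,u,v:('scene19',k,215+u/8,190+v/8)
fit([T('Dn+',640,138),T('Dn-',603,430),T('Df-',314,395),T('Df+',353,101),T('Ln+',343,96),T('Ln-',304,390),T('Lf+',122,65),T('Lf-',80,365),
 S('Dn-',654,248),S('Df-',399,327),S('Df+',287,178),S('Ln-',390,325),S('Ln+',278,179),S('Lf+',90,213),S('Lf-',205,387)])
i=cv2.imread('pics/scene19.png'); cv2.imwrite('pics/scene19e.png',cv2.resize(i[205:245,235:300],(796,490),interpolation=cv2.INTER_LANCZOS4))
```

```text
p [ 4.9430e-01  3.4640e-01  1.4329e+00  1.1740e-01  1.1930e-01  4.3090e-01
 -1.6980e-01 -2.0000e-04] below 1.92 rms 0.5
[[0.1, -0.6], [-0.2, -0.1], [-0.6, -0.2], [-0.1, -0.2], [0.2, 0.3], [-0.4, 0.4], [0.5, 0.5], [0.0, -0.0], [0.2, -0.1], [0.3, 0.2], [-0.2, 0.2], [0.6, 0.2], [0.1, -0.1], [-0.6, 0.7], [-1.4, -1.7]]
```

View pics/scene19e.png

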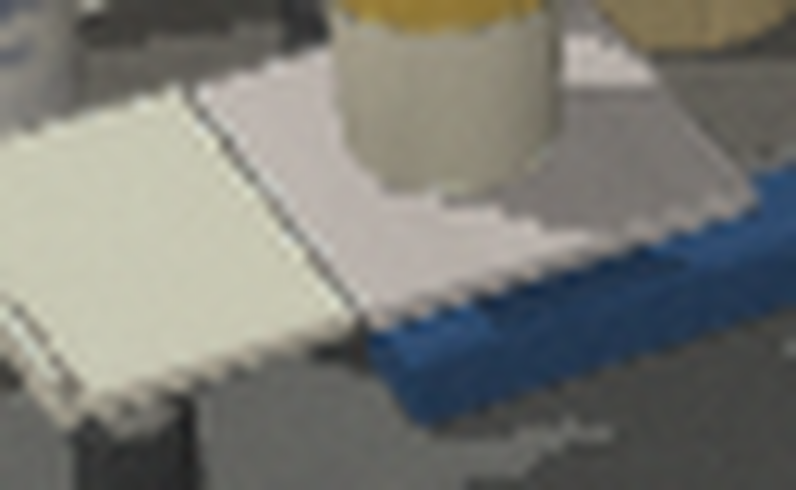

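Run:
```python
from fit import *
from fit import proj
# edge-based: in scene19 find subpixel vertical edge positions along columns for front edges
i=cv2.imread('pics/scene19.png').astype(float)
for u in list(range(242,264,2))+list(range(266,296,3)):
    v0=238-(u-242)*0.3
    c=i[int(v0)-10:int(v0)+8,u].astype(int)
    print(u,int(v0)-10,c.sum(1).tolist())
```

```text
242 228 [577, 580, 583, 582, 577, 588, 582, 579, 562, 498, 391, 181, 194, 155, 162, 159, 159, 160]
244 227 [577, 580, 579, 581, 581, 582, 582, 580, 573, 555, 414, 376, 335, 273, 156, 138, 154, 147]
246 226 [578, 577, 579, 581, 580, 580, 577, 582, 578, 562, 453, 444, 336, 322, 229, 152, 142, 149]
248 226 [577, 581, 581, 581, 578, 575, 583, 582, 568, 516, 397, 249, 286, 245, 148, 137, 141, 140]
250 225 [578, 580, 576, 579, 578, 581, 575, 579, 578, 559, 420, 340, 204, 127, 114, 110, 116, 103]
252 225 [581, 577, 579, 579, 580, 575, 577, 579, 569, 474, 428, 297, 287, 293, 296, 300, 289, 291]
254 224 [577, 577, 577, 582, 578, 579, 582, 574, 575, 527, 396, 255, 292, 292, 294, 290, 295, 294]
256 223 [581, 576, 580, 581, 578, 578, 577, 578, 579, 558, 426, 341, 295, 289, 298, 294, 299, 293]
258 223 [383, 602, 575, 575, 575, 578, 583, 575, 567, 474, 394, 296, 298, 291, 295, 300, 295, 301]
260 222 [543, 548, 556, 410, 427, 573, 578, 585, 574, 528, 399, 241, 235, 297, 295, 296, 293, 295]
262 222 [532, 533, 538, 545, 531, 471, 400, 591, 559, 429, 325, 152, 193, 295, 291, 297, 294, 298]
266 220 [44
[... 278 characters left out ...]
7, 179]
275 218 [388, 380, 336, 393, 529, 533, 537, 537, 522, 429, 381, 165, 157, 178, 207, 174, 169, 168]
278 217 [347, 385, 346, 351, 357, 393, 539, 540, 526, 440, 385, 155, 164, 162, 185, 179, 169, 173]
281 216 [356, 360, 357, 355, 352, 352, 350, 392, 526, 440, 352, 161, 154, 172, 178, 172, 171, 174]
284 215 [350, 345, 349, 352, 348, 343, 350, 358, 372, 425, 351, 159, 159, 172, 190, 184, 171, 169]
287 214 [355, 348, 347, 343, 344, 345, 351, 355, 370, 423, 350, 158, 163, 171, 191, 181, 172, 171]
290 213 [306, 349, 347, 351, 351, 349, 355, 345, 359, 406, 347, 214, 228, 167, 192, 173, 180, 169]
293 212 [272, 284, 277, 275, 287, 370, 352, 349, 366, 418, 355, 219, 234, 233, 215, 180, 175, 173]
```

Run:
```python
from h import *
i=cv2.imread('pics/top19.png').astype(float).sum(2)
def cross(col,lo,hi,sgn):
    c=i[lo:hi,col]; d=np.diff(c)*sgn; k=np.argmax(d); a,b=c[max(k-1,0)],c[min(k+2,len(c)-1)]
    m=(a+b)/2
    for j in range(max(k-1,0),k+2):
        if (c[j]-m)*(c[j+1]-m)<=0: return lo+j+(m-c[j])/(c[j+1]-c[j])
for name,us in [('L',range(192,218,2)),('D',range(222,262,3))]:
    for nm,base,sg in [('back',185,1),('front',229,-1)]:
        vs=[cross(u,int(base+0.12*(u-217))-5,int(base+0.12*(u-217))+6,sg) for u in us]
        ok=[(u,v) for u,v in zip(us,vs) if v]; 
        p=np.polyfit([u-219.5 for u,_ in ok],[v for _,v in ok],1)
        r=[v-np.polyval(p,u-219.5) for u,v in ok]
        print(name,nm,p.round(3),np.round(r,2).tolist())
```

```text
L back [1.52000e-01 1.84191e+02] [-0.14, 0.02, -0.04, 0.35, 0.02, -0.19, -0.27, 0.26, 0.07, -0.18, 0.2, 0.09, -0.18]
L front [1.37000e-01 2.29544e+02] [-0.05, -0.24, -0.04, -0.01, 0.35, 0.12, 0.01, -0.1, 0.23, 0.04, -0.13, -0.31, 0.13]
D back [1.18000e-01 1.84105e+02] [0.19, -0.22, 0.22, 0.01, -0.19, 0.24, -0.09, -0.25, 0.06, -0.1, -0.14, 0.12, -0.12, 0.28]
D front [1.2000e-01 2.2925e+02] [-0.07, 0.28, 0.03, -0.12, -0.16, -0.0, 0.0, -0.23, 0.0, 0.05, 0.12, 0.22, 0.31, -0.42]
```

Run:
```python
from h import *
i=cv2.imread('pics/scene19.png').astype(float).sum(2)
def edge(col,lo,hi,sgn):
    c=i[lo:hi,col]; d=np.diff(c)*sgn; k=np.argmax(d); a,b=c[max(k-1,0)],c[min(k+2,len(c)-1)]; m=(a+b)/2
    for j in range(max(k-1,0),k+2):
        if (c[j]-m)*(c[j+1]-m)<=0: return lo+j+(m-c[j])/(c[j+1]-c[j])
for nm,us in [('Lb',range(234,250)),('Db',range(252,262))]:
    vs=[edge(u,int(212.5-.32*(u-250))-4,int(212.5-.32*(u-250))+5,1) for u in us]
    ok=[(u,v) for u,v in zip(us,vs) if v]; p=np.polyfit([u-251 for u,_ in ok],[v for _,v in ok],1); print(nm,p.round(3),[(u,round(v,1)) for u,v in ok])
```

```text
Lb [ -0.303 210.914] [(234, np.float64(216.3)), (235, np.float64(215.7)), (236, np.float64(215.3)), (237, np.float64(215.4)), (238, np.float64(214.8)), (239, np.float64(214.3)), (240, np.float64(214.3)), (241, np.float64(213.8)), (242, np.float64(213.5)), (243, np.float64(213.3)), (244, np.float64(213.2)), (245, np.float64(212.8)), (246, np.float64(212.3)), (247, np.float64(212.3)), (248, np.float64(211.8)), (249, np.float64(211.5))]
Db [ -0.33  211.481] [(252, np.float64(211.2)), (253, np.float64(210.8)), (254, np.float64(210.4)), (255, np.float64(210.4)), (256, np.float64(209.8)), (257, np.float64(209.3)), (258, np.float64(209.2)), (259, np.float64(208.8)), (260, np.float64(208.4)), (261, np.float64(208.3))]
```

Emit:
play_rows(
  increments="0 0 0 0;0 0 0 0;0 0 0 0;0 0 0 0;0 0 0 0;-0.02 0 0 0;-0.035 0 0 0;0 0 0 -0.15;0 0 0 -0.15;0 0 0 -0.15;0 0 0 -0.15;0 0 0 -0.15;0 0 0 -0.15;0 0 0 -0.15;0 0 0 -0.15",
  hand=-1,
)

```text
clock: 34.6
position: [0.4909, 0.3506, 0.1753]
ee_rot: [0.147, 0.675, -0.166, 0.704]
ft_force: [-0.9, 0.1, 0.5]
grip_width: 1.0
```

Emit:
play_rows(
  increments="0 0 0 -0.15;0 0 0 -0.15;0 0 0 -0.15;0 0 0 -0.15;0 0 0 -0.15;0 0 0 -0.15;0 0 0 -0.15;0 0 0 -0.15;0 0 0 -0.15;0 0 0 -0.15;0 0 0 -0.15;0 0 0 -0.15;0 0 0 -0.15;0.02 0 0 0;0.02 0 0 0;0.012 0 0 0;0.003 0 0 0;0 0 0 0",
)

```text
clock: 36.4
position: [0.4938, 0.3482, 0.1197]
ee_rot: [-0.502, 0.514, 0.467, 0.515]
ft_force: [0.1, 0.3, -0.5]
grip_width: 0.999
```

Run:
```python
from h import *
o,W=tool(); print(np.arctan2(W[1,2],W[0,2])); d=np.array([.494,.3485,.113])-o['position'];print((W.T@d).round(4)); wsnap('w20')
```

```text
t 36.4 p [0.4938 0.3482 0.1197] 
W [[0.035, -0.997, 0.062], [-0.035, 0.06, 0.998], [-0.999, -0.037, -0.033]] 
F [ 0.1  0.3 -0.5] T [ 0.05  0.04 -0.01] w 0.999 q [-0.33  0.42 -0.49  1.65  0.27  1.13  0.62]
1.5090387773816252
[0.0067 0.0001 0.0005]
```

View pics/w20.png

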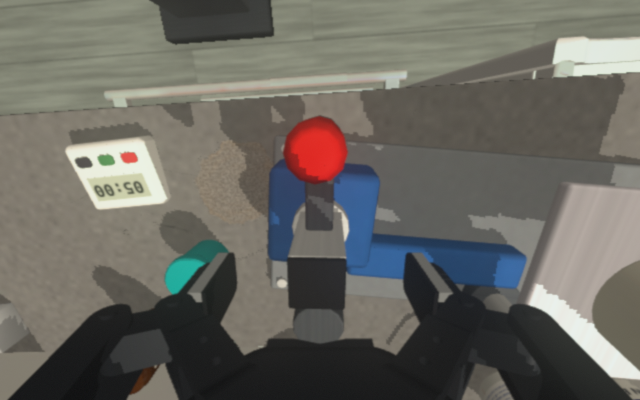

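Emit:
play_rows(
  increments="0.005 0 -0.001 0.03;0 0 0 0;0 0 0 0;0 0 0 0;0 0 0 0;0 0 0 0;0 0 0 0",
  hand=1,
  squeeze=60,
)

```text
clock: 37.15
position: [0.4949, 0.348, 0.1172]
ee_rot: [-0.493, 0.521, 0.458, 0.525]
ft_force: [-0.1, -0.1, -0.3]
grip_width: 0.316
```

Emit:
play_rows(
  increments="0.002 0 0 0.1;0.0005 0 0 0.15;0.0005 0 0 0.15;0 0 0 0.1;0 0 0 0",
)

```text
clock: 37.65
position: [0.4948, 0.3474, 0.1171]
ee_rot: [-0.344, 0.62, 0.31, 0.633]
ft_force: [1.5, 0.9, -1.4]
grip_width: 0.316
```

Emit:
play_rows(
  increments="0 0 0 0;0 0 0 0;0 0 0 0;0 0 0 0;0 0 0 0",
  hand=-1,
)

```text
clock: 38.15
position: [0.4949, 0.3477, 0.1172]
ee_rot: [-0.347, 0.618, 0.313, 0.631]
ft_force: [-0.1, -0.2, -0.2]
grip_width: 0.995
```

```bash
cat > edges.py <<'E'
from h import *
def run(fn):
    i=cv2.imread('pics/%s.png'%fn).astype(float).sum(2)
    def cr(col,v0,th):
        for v in range(int(v0)-6,int(v0)+8):
            if i[v,col]>=th>i[v+1,col] and i[v+1,col]-i[v+2,col]>-50 and v>v0-4: return v+(i[v,col]-th)/(i[v,col]-i[v+1,col])
    def edge(col,lo,hi,sgn):
        c=i[lo:hi,col]; d=np.diff(c)*sgn; k=np.argmax(d); a,b=c[max(k-1,0)],c[min(k+2,len(c)-1)]; m=(a+b)/2
        for j in range(max(k-1,0),k+2):
            if (c[j]-m)*(c[j+1]-m)<=0: return lo+j+(m-c[j])/(c[j+1]-c[j])
    def mean(us,f,u0):
        ok=[(u,f(u)) for u in us]; ok=[(u,v) for u,v in ok if v]; return np.median([v+.322*(u-u0) for u,v in ok]),len(ok)
    f=[mean(range(242,262),lambda u:cr(u,234.15-.322*(u-251),490),264),mean(range(266,282),lambda u:cr(u,234.15-.322*(u-251),470),264)]
    b=[mean(range(236,250),lambda u:edge(u,int(212.5-.32*(u-250))-5,int(212.5-.32*(u-250))+5,1),251),mean(range(253,262),lambda u:edge(u,int(212.5-.32*(u-250))-5,int(212.5-.32*(u-250))+5,1),251)]
    print(fn,'front L,D',f,'back',b,'deck below px',f[1][0]-f[0][0],b[1][0]-b[0][0])
E
python3 - <<'E'
from h import *
from edges import run
o,W=tool(); print(np.arctan2(W[1,2],W[0,2])); wsnap('w21')
snap('scene','scene21'); snap('top','top21'); 
run('scene19'); run('scene21')
i=cv2.imread('pics/top21.png'); cv2.imwrite('pics/top21c.png',cv2.resize(i[170:260,170:290],(800,600),interpolation=cv2.INTER_CUBIC))
i=cv2.imread('pics/scene21.png'); cv2.imwrite('pics/scene21e.png',cv2.resize(i[205:245,235:300],(796,490),interpolation=cv2.INTER_LANCZOS4))
E
```

```text
t 38.15 p [0.4949 0.3477 0.1172] 
W [[0.039, -0.825, 0.563], [-0.034, 0.562, 0.826], [-0.999, -0.051, -0.006]] 
F [-0.1 -0.2 -0.2] T [0.04 0.04 0.06] w 0.995 q [-0.39  0.41 -0.4   1.65  0.23  1.12  0.11]
0.9722656332929741
scene19 front L,D [(np.float64(229.9721415863603), 20), (np.float64(230.16249184311005), 16)] back [(np.float64(210.76461690528112), 14), (np.float64(211.44064516129035), 9)] deck below px 0.1903502567497526 0.6760282560092321
scene21 front L,D [(np.float64(229.9656324614353), 20), (np.float64(229.8092424969988), 16)] back [(np.float64(210.76914040397094), 14), (np.float64(211.06180952380953), 9)] deck below px -0.15638996443649944 0.29266911983859245
```

View pics/scene21e.png

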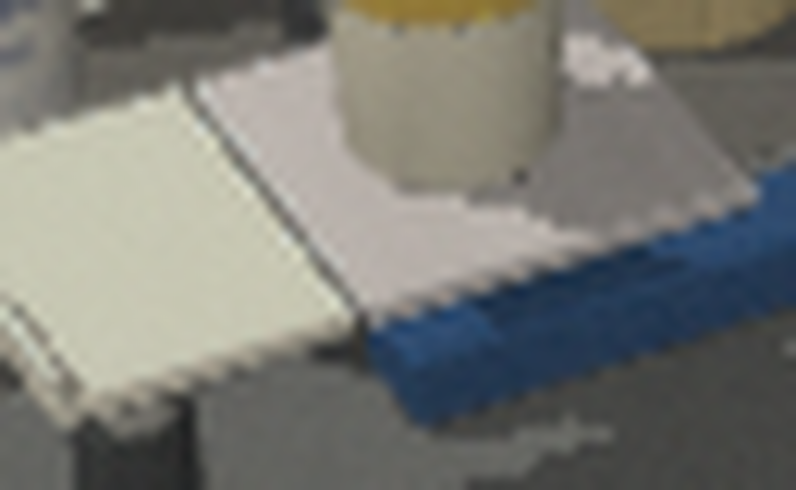

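View pics/top21c.png

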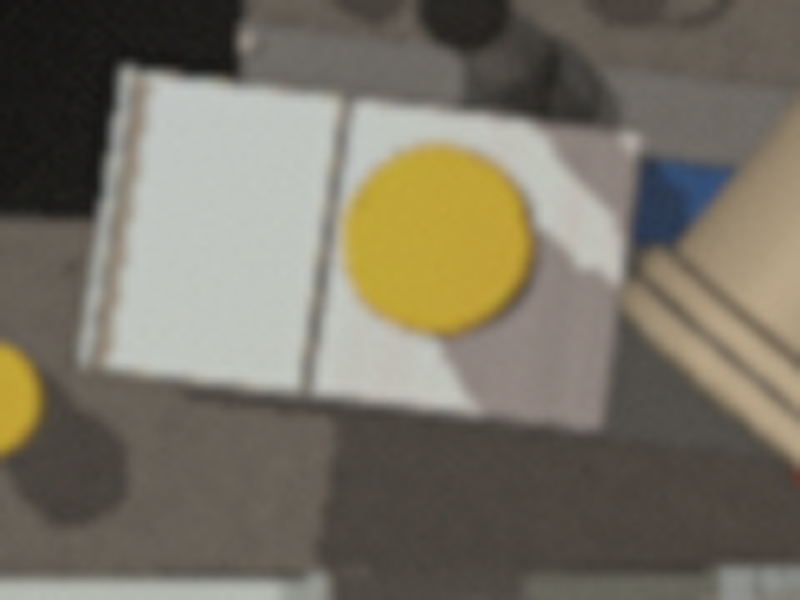

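Emit:
play_rows(
  increments="-0.02 0 0 0;-0.04 0 0 0;-0.05 0 0 0;-0.04 0 0 0;0 -0.04 0 0;0 0 -0.05 0;0 0 -0.05 0;0 0 -0.05 0;0 0 0 0",
)

```text
clock: 39.2
position: [0.4355, 0.2019, 0.2689]
ee_rot: [-0.347, 0.623, 0.316, 0.626]
ft_force: [0.6, -0.3, 1.2]
grip_width: 0.997
```

Run:
```python
from h import *
from edges import run
o,W=tool(); snap('scene','scene22'); run('scene22'); wsnap('w22')
i=cv2.imread('pics/scene22.png'); cv2.imwrite('pics/scene22c.png',cv2.resize(i[150:270,210:410],(800,480),interpolation=cv2.INTER_CUBIC))
```

```text
t 39.2 p [0.4355 0.2019 0.2689] 
W [[0.025, -0.827, 0.561], [-0.036, 0.56, 0.827], [-0.999, -0.041, -0.016]] 
F [ 0.6 -0.3  1.2] T [ 0.06 -0.01  0.05] w 0.997 q [-0.19  0.01 -0.37  1.77  0.05  1.36  0.4 ]
scene22 front L,D [(np.float64(229.92876086956522), 20), (np.float64(229.808000532907), 16)] back [(np.float64(210.8095799895779), 14), (np.float64(211.09633333333335), 9)] deck below px -0.12076033665823616 0.2867533437554357
```

View pics/scene22c.png

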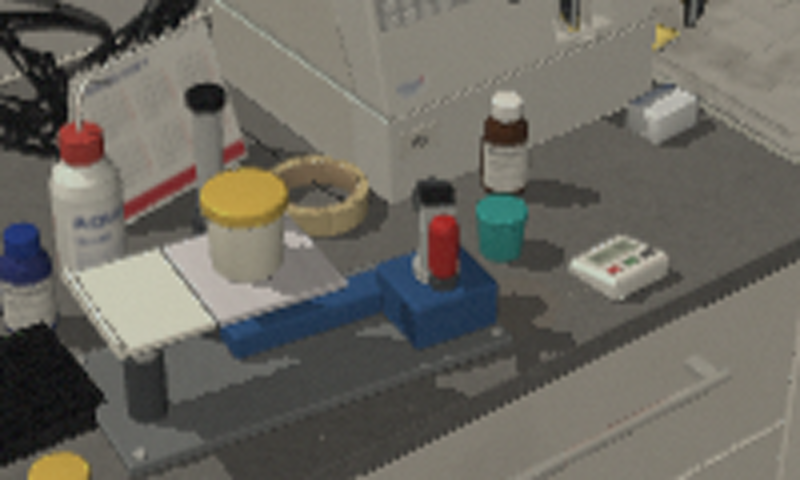

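View pics/w22.png

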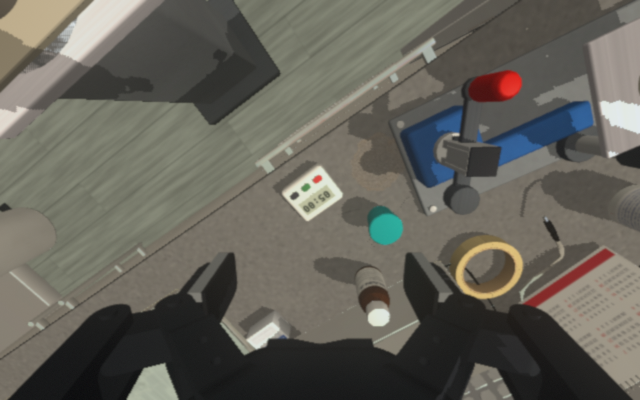

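Run:
```python
from fit import *
print([((proj('scene22',np.array([.4945,.348,z]))-(210,150))*4).round(1).tolist() for z in (.135,.144)])
print(workorder.hand_in())
```

```text
[[434.1, 193.3], [434.3, 184.0]]
the job is handed in; nothing more can be done
None
```

The crank is on the drive shaft and the deck is wound up to the white ledge. I handed the job in at about 39 s, with the gripper open and clear of everything. The hand-in gave no verdict.

- **Fitting the crank:** I read the cross key's angle from the wrist camera, turned the crank to match it and lowered it. It went down without riding on the key, so no search for the angle was needed. It stopped about 0.5 mm from the expected home height, and pushing further did not move it.
- **Winding:** I wound the shaft clockwise by gripping the hub, in five grips of up to about half a turn each. After each new grip I pressed down, and the crank did not sink, so it was still seated.
- **Deck height:** Lining up the front and back edges of deck and ledge in the scene picture puts the deck about 0.2 mm below the ledge. The two edges disagree: the front one reads about 0.4 mm above and the back one about 1 mm below. A rougher corner fit, made before the last turn of about 1.3 mm, had read 1.9 mm below. All of these are within the 3 mm allowed.
- **Final pictures:** The crank's cap is about where it should be when home: it reads 193.3 px if home, 184 px if riding on the key, and I read about 190. The cup is upright on the deck. The bottle, timer, coverslip box and turquoise cup look unmoved.

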